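# Strip the empty spools from a reel stand and zero its length counter

### The arm

A 6-joint arm with a two-finger parallel gripper is mounted at the origin on a cart in front of the work surface, level with it; the furniture and walls round the work are solid. World frame = base frame: x ahead of the robot, y to its left, z up, the work surface at z = 0. Lengths are in m, angles in rad, forces in N, time in s.
With the tool pointing down it reaches from about 0.375 to 0.9 m from the base axis. Payload 3.1 kg.
Tool frame: the origin (TCP) lies between the finger pads; the fingertips stand manip.nose_length ahead of it and the grasp point (between the pads) lies 5 mm behind it (manip.nose_length is the distance from the TCP to the fingertips, in m); z points along the fingers, y is the line along which they close (so a half turn about z gives the same grasp; the last joint's range is limited). The gripper opens to 85 mm and grips with 20 to 120 N. Pads are 22 mm wide; open, the fingers measure 114 mm over their backs; the gripper's body (76 mm by 85 mm) begins 54 mm behind the grasp point. The pads swing forward as they close: fully open they stand 13 mm farther back than shut.
Start: joints at [1.155, 0.527, 1.433, -0, 1.181, -0.178], TCP at [0.147, 0.607, 0.245] pointing down, gripper open.
Joint ranges: [-3.08, 3.08], [-0.75, 2.2], [0.22, 2.44], [-1.43, 4.57], [0, 2.65], [-2.85, 2.85]. Speed limits (rad/s): [2.79, 2.79, 3.14, 3.14, 3.14, 3.14].

### API

Orientations are given as a unit quaternion [x, y, z, w].
In Python, from station import monitor, eyes, job, manip gives the robot as it stands.
- The arm moves only by the shell command python3 -m pendant 'ROWS' [FORCE]. ROWS is JSON, a list that holds one entry, the list of rows, each a list of 7 numbers: the shift along the tool's x, y, z as a fraction of full scale, then the turn, a rotation vector about the tool's x, y, z as a fraction of full scale, then the opening, from 0 (shut) to 1 (fully open). A call has 1 to 20 rows; each row shifts and turns the commanded pose from where the row before left it, along the tool's axes as they then stand; what a row does not reach is not made up. Full scale, the value 1, is 800 mm for a shift and 0.12 rad for a turn. A row lasts 1/10 s, in which the tool goes at most 50 mm and 8.59 degrees, less where a joint would pass 70% of its speed; a pose out of reach is approached as far as the arm can. A call with a number of a shift or a turn outside -1 to 1 is refused whole. A call with a gripper value outside its range is refused whole. The fingers move at their own pace and stop on an object; FORCE is the grip in N (left out, the last holds). Time passes only in rows, so rows that do not move let the fingers close. It gives the time, the measured TCP pose, the force, the opening and the grip force at its end, in the units of the state.
- monitor.sense(): the state, without advancing time (a new reading comes with each control period).
- eyes.snapshot(name): name is "side" or "top"; returns a dict with "pixels" (420x560x3 uint8, red, green, blue), "depth" (420x560 float32, m along the optical axis (not along the pixel's ray), 0 where there is no reading), "intrinsics" (3x3 intrinsics, pixels), "k1" (the pictures are not rectified: a ray, as slopes to the right and down, at radius r is drawn at 1 + k1 r^2 times it, then the intrinsics apply), "eye" and "attitude" of the camera in the world. Camera axes: x right, y down, z forward; pixel columns grow to the right and rows downward; lengths in m; the calibration is good to about 2 mm. A picture is of the moment at which its call begins.
- job.sign_off(): hands the job in; it is judged then, once.
The state is a dict: "t": time; "q": joint angles; "qd": joint speeds; "tau": joint torques, N m; "tcp_pos": TCP position; "tool_rot": TCP orientation; "force": force on the tool from outside, world axes, zero at the start; "ft_torque": the same for the moment, N m; "finger_gap": opening from 0.0 (shut) to 1.0 (fully open); "gripper_force": force on a finger pad.
Only numpy, scipy, OpenCV 4.12 (cv2) and the standard library are available. Lean on these libraries where they do the work, as an engineer would, in place of code of your own. Each camera call takes 0.05 s, during which the arm holds its last target. There are 200 camera calls.

### The job

Finish stripping the half-cleared reel stand: swing the red cam handle from pointing at you round to the right, over its hump, until it drops into its low notch and lowers the keeper bar, and set the catch tray close behind the stand. Then drive every axle that is still in the stand out through the back with the punch so that all of them end in the tray, and lift every spool off the stand into the cardboard box. Put the punch back on its rest, turn the counter's reset knob fully back to its zero stop, and leave the handle down in its low notch.

Things in the scene. Friction and masses are not known exactly. Their poses are not given: they have to be found in the camera images.
- stand: Fixed reel stand. Origin on the desk under the middle berth; x level from the front (robot) side to the back, y left along the row, z up. Sizes in mm: berths 1, 2, 3 at y -62, 0, 62. Two aluminium cheeks 8 thick, x -28 to -20 and 20 to 28, y -95 to 95, top z 62. Base x -42 to 28, 10 thick. Steel keeper bar behind the back cheek, x 30 to 37. Berths may lack axle or spool.
- bore_1 (a point): Front mouth (centre, z 52 mm) of berth 1's level through-hole, which runs along the stand's x through both cheeks, 14 mm wide; on the front cheek's face, x -28, y -62 mm in the stand's frame.
- bore_2 (a point): Front mouth (centre, z 52 mm) of berth 2's level through-hole, which runs along the stand's x through both cheeks, 14 mm wide; on the front cheek's face, x -28, y 0 mm in the stand's frame.
- bore_3 (a point): Front mouth (centre, z 52 mm) of berth 3's level through-hole, which runs along the stand's x through both cheeks, 14 mm wide; on the front cheek's face, x -28, y 62 mm in the stand's frame.
- cam_handle (a joint): Red cam handle's angle about its upright shaft (rad), counter-clockwise from above: 0 = upper notch, arm pointing to the stand's front (start); 1.60 = stop, arm to the stand's right (-y). From 0.1 to 0.6 it climbs 5 mm, stays up to 1.0, past about 1.15 drops 23 mm by spring into the low notch and stays (free from 1.15 to 1.6). Takes under 8 N at the grip; let it rise and fall as it turns.
- keeper (a joint): Height of handle and keeper bar together on the cam (m): 0 in the upper notch (the bar stands behind the holes and keeps the axles in), +0.005 on the hump, -0.018 in the low notch (the bar's top edge then at z = 41 mm, underside at z = 21 mm: clear below the holes).
- handle_grip (a point): Middle of the upright black grip on the cam handle's end: 19 mm thick, 32 mm high (16 mm up and down from here), 56 mm from the shaft's axis; moves with the handle; z 132 mm in the upper notch, 114 mm in the low one. The red arm, 15 mm wide, ends under it, its top 15 mm below this point.
- handle_shaft (a point): Point on the axis of the cam handle's shaft, fixed to the stand at x 33, y -110, z 132 mm in its frame. The handle's post and cam there take up y -89 to -139, x 12 to 54, up to z 88 mm.
- axle_1: Brass axle pin, 11 mm thick, 56 mm long, 42 g; origin at its middle, x along it. Starts in berth 1's hole through both cheeks (and the spool, if any), axis at z 50.5 mm, front end flush with the front cheek. A sprung ball grips it: sliding takes 5 to 10 N. It drops off behind when its tail is pushed past the back face (x 28 mm). May be absent.
- spool_1: Empty blue spool of berth 1: two flanges 58 mm across, 34 mm over their faces, bore 20 mm, 50 g; origin at its centre, x along its axis. Stands on its rims on rods between the cheeks, centre at z 51 mm: its top 18 mm stand above the cheeks, where the flange faces can be pinched from above. An axle through it holds it. May be absent.
- axle_2: Brass axle pin, 11 mm thick, 56 mm long, 42 g; origin at its middle, x along it. Starts in berth 2's hole through both cheeks (and the spool, if any), axis at z 50.5 mm, front end flush with the front cheek. A sprung ball grips it: sliding takes 5 to 10 N. It drops off behind when its tail is pushed past the back face (x 28 mm). May be absent.
- spool_2: Empty blue spool of berth 2: two flanges 58 mm across, 34 mm over their faces, bore 20 mm, 50 g; origin at its centre, x along its axis. Stands on its rims on rods between the cheeks, centre at z 51 mm: its top 18 mm stand above the cheeks, where the flange faces can be pinched from above. An axle through it holds it. May be absent.
- axle_3: Brass axle pin, 11 mm thick, 56 mm long, 42 g; origin at its middle, x along it. Starts in berth 3's hole through both cheeks (and the spool, if any), axis at z 50.5 mm, front end flush with the front cheek. A sprung ball grips it: sliding takes 5 to 10 N. It drops off behind when its tail is pushed past the back face (x 28 mm). May be absent.
- spool_3: Empty blue spool of berth 3: two flanges 58 mm across, 34 mm over their faces, bore 20 mm, 50 g; origin at its centre, x along its axis. Stands on its rims on rods between the cheeks, centre at z 51 mm: its top 18 mm stand above the cheeks, where the flange faces can be pinched from above. An axle through it holds it. May be absent.
- catch_tray: Loose aluminium tray, 70 (x) by 160 mm (y), 0.3 kg; origin under its centre. Floor 3, front wall (-x) 15, sides 30, back wall (+x) 79 mm high. Starts in front of the stand. To catch all axles: behind the stand, x along the stand's x, origin at x 68, y 0 mm there (+-10), the front wall under the lowered keeper bar; set down at x 82 and slid in.
- tray_grip (a point): Middle of the black grip rail on top of the tray's back wall: 12 mm thick (tray's x), 110 mm long (y), 18 mm high; at x 33, y 0, z 82 mm in the tray's frame.
- punch: Steel drift punch, 0.12 kg: dark grip 14 mm thick from x -38 to 12 mm, then a bright shank 8 mm thick to the tip at x 92 mm. Origin on its axis in the grip, near its balance point; x points to the tip. Starts level on its rest, axis at z 34 mm.
- punch_rest: Wooden rest for the punch, fixed: base 108 x 44 x 8 mm, two slotted posts 10 mm thick at x -29 (slot 19 mm wide, floor z 27, for the grip) and x 50 (slot 14 mm wide, floor z 30, for the shank), tops z 42 mm. Origin on the desk below the seat; x along the punch to its tip.
- rest_seat (a point): Where the punch's origin lies when it is on its rest (z 34 mm); axes as the rest's.
- empties_box: Loose open cardboard box for the spools, 210 (x) by 80 mm (y), 45 mm high, walls and floor 4 mm, 0.35 kg; origin under its centre. Three spools fit, standing on their rims with axes along the box's x, at x -64, 0, 64 mm (centres then at z 33 mm).
- counter: Length counter, fixed: blue case 84 x 84 mm, 38 mm high, on a 100 mm plate, white dial round the reset knob on top; origin under its centre, on the knob's axis.
- reset_knob (a joint): Angle of the black reset knob (rad): 0 = zero stop (white line on the knob at the dial's red mark); grows clockwise from above, so it goes back counter-clockwise. Starts between 0.9 and 2.5. Turns easily (0.04 N m) and stays where left.
- reset_knob_grip (a point): Grip point of the reset knob, on its axis, z 76 mm: a bar 14 mm thick, 38 mm long, its top 7 mm above this point; 23 mm below it a disc 40 mm across. At 0 the bar lies along the counter's x axis (white line to -x); at value j it is turned j clockwise from above.

How it is judged:
On the way, in this order (a step that is already met when the one before it is completed fails the run):
1. the cam handle has been turned over its hump and has dropped into the low notch, so that the keeper bar is down (value of joint cam_handle above 1.15 rad and value of joint keeper below -0.0155 m), for 0.3 s.
2. every axle pin that was in the stand lies in the catch tray (x of axle_1 in the frame of catch_tray between -0.034 and 0.034 m and y of axle_1 in the frame of catch_tray between -0.078 and 0.078 m and z of each of axle_1, axle_2, axle_3 in the frame of catch_tray below 0.035 m and x of axle_2 in the frame of catch_tray between -0.034 and 0.034 m and y of axle_2 in the frame of catch_tray between -0.078 and 0.078 m and x of axle_3 in the frame of catch_tray between -0.034 and 0.034 m and y of axle_3 in the frame of catch_tray between -0.078 and 0.078 m), for 0.3 s.
At the end, for the whole second after the job is handed in: handle in its low notch (past 1.15 rad, keeper over 15.5 mm down); all axles in the catch tray and all spools in the box, both level; punch on its rest (within 20 mm, 0.2 rad); reset knob within 0.06 rad of its zero stop; everything at rest (all of step 1 and all of step 2 and x of spool_1 in the frame of empties_box between -0.102 and 0.102 m and y of spool_1 in the frame of empties_box between -0.038 and 0.038 m and z of each of spool_1, spool_2, spool_3 in the frame of empties_box below 0.05 m and x of spool_2 in the frame of empties_box between -0.102 and 0.102 m and y of spool_2 in the frame of empties_box between -0.038 and 0.038 m and x of spool_3 in the frame of empties_box between -0.102 and 0.102 m and y of spool_3 in the frame of empties_box between -0.038 and 0.038 m and linear speed of each of axle_1, axle_2, axle_3, spool_1, spool_2, spool_3, punch, catch_tray, empties_box below 0.03 m/s and value of joint reset_knob below 0.06 rad and distance between punch and rest_seat below 0.02 m and angle between the x axis of punch and the x axis of punch_rest, either way round below 0.2 rad and angle between each of catch_tray, empties_box's own z axis and vertical below 0.15 rad); the robot touches nothing.
Of axle_1, axle_2, axle_3 only 2 to 3 are there at a start; the rules pass over those that are not, and their reading is None.
Of spool_1, spool_2, spool_3 only 2 to 3 are there at a start; the rules pass over those that are not, and their reading is None.
At some moment in a run one of catch_tray, empties_box may be knocked a few centimetres aside while the robot is not near it.
It also fails if it takes over 210 s, if anything falls off the work surface, if the arm or the gripper's body presses on something with over 40 N, if the wrist force passes 120 N, or if a joint passes its speed limit or range.

## Working session

There is one attempt and no reset: what is moved stays moved. The work goes in short steps, Python scripts to look and compute and a shell command to move; the robot and the scene stay as the last step left them, time stands still between calls to the robot, and variables do not carry over. Pictures are saved under pics/ and viewed, at most 14 in all, crops included, and the job is handed in when it is done.

```bash
ls; mkdir -p pics; cat > h.py <<'E'
import numpy as np,cv2
from station import monitor,eyes,job,manip
from scipy.spatial.transform import Rotation as R
def snap(n):
    s=eyes.snapshot(n); return s
def att(s):
    a=np.array(s['attitude']); return a if a.shape==(3,3) else R.from_quat(a).as_matrix()
def ray(s,u,v):
    K=np.array(s['intrinsics']); p=np.stack([(np.asarray(u,float)-K[0,2])/K[0,0],(np.asarray(v,float)-K[1,2])/K[1,1]],-1)
    q=p.copy()
    for _ in range(20): q=p/(1+s['k1']*(q**2).sum(-1,keepdims=True))
    return np.concatenate([q,np.ones(q.shape[:-1]+(1,))],-1)@att(s).T
def onplane(s,u,v,z):
    d=ray(s,u,v); e=np.array(s['eye']); return e+d*((z-e[2])/d[...,2])[...,None]
def cloud(s):
    h,w=s['depth'].shape; u,v=np.meshgrid(np.arange(w),np.arange(h))
    return np.array(s['eye'])+ray(s,u,v)*s['depth'][...,None]
def proj(s,P):
    c=(np.asarray(P)-np.array(s['eye']))@att(s); q=c[...,:2]/c[...,2:]; q=q*(1+s['k1']*(q**2).sum(-1,keepdims=True)); K=np.array(s['intrinsics'])
    return np.stack([q[...,0]*K[0,0]+K[0,2],q[...,1]*K[1,1]+K[1,2]],-1)
def save(s,f): cv2.imwrite('pics/'+f,s['pixels'][...,::-1])
E
python3 - <<'E'
from h import *
for n in('top','side'):
    s=snap(n); save(s,n+'0.png'); print(n,s['eye'],s['attitude'],s['intrinsics'],s['k1'],(s['depth']>0).mean())
print(monitor.sense(),manip.nose_length)
E
```

```text
pics
top [0.43092947 0.14133209 1.16144223] [-0.70241223  0.71094551 -0.02741206  0.02054573] [[419.25761385   0.         278.91406905]
 [  0.         419.25761385 212.95347958]
 [  0.           0.           1.        ]] -0.12686898884787134 0.9958503401360544
side [-0.01439918 -0.35221712  0.90963123] [ 0.84792433 -0.39033413  0.14708835 -0.32715227] [[476.45976199   0.         278.19240696]
 [  0.         476.45976199 210.08049669]
 [  0.           0.           1.        ]] -0.016882561214892594 0.9961734693877551
{'t': 0.1, 'q': array([ 1.15448358e+00,  5.28381054e-01,  1.43376889e+00, -4.39427111e-06,
        1.18141828e+00, -1.78503063e-01]), 'qd': array([ 8.76202879e-04, -2.27701621e-03, -2.85726288e-03, -1.02876690e-03,
       -1.43639136e-03,  8.75047999e-05]), 'tau': array([-3.57013660e-04, -4.43304527e+01, -1.78585446e+01, -2.43042095e-04,
        3.93064329e-03, -5.97894385e-06]), 'tcp_pos': array([0.14695432, 0.60684168, 0.24442831]), 'tool_rot': array([ 1.18623964e-01,  9.92938759e-01, -9.45014534e-04, -2.87520291e-04]), 'force': array([ 0.18607123, -0.09852895,  0.0720263 ]), 'ft_torque': array([0.03288289, 0.02671723, 0.04782823]), 'gripper_force': 0.0, 'finger_gap': 0.999248196637518} 0.014
```

View pics/top0.png

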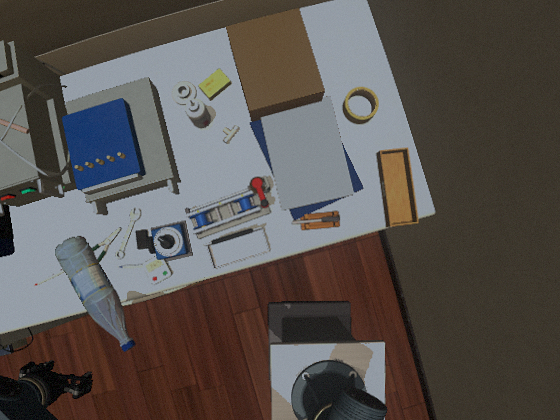

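View pics/side0.png

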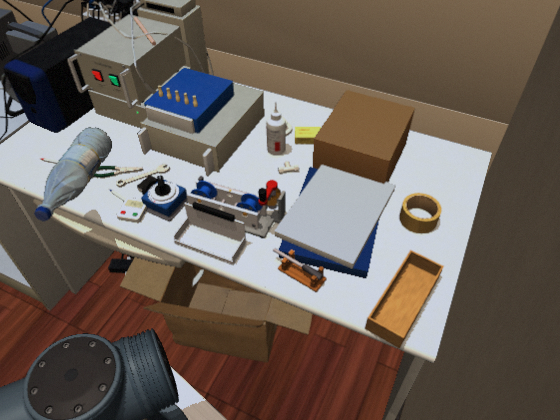

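The top view shows the stand at about (230,207) with the red handle at (262,190), tray at (240,247), counter at (170,240), punch at (320,220) and box at (397,187). The side view agrees. Next I'll look closer.

```bash
python3 - <<'E'
from h import *
t=snap('top'); s=snap('side')
a=cv2.resize(t['pixels'][165:275,130:350],(800,400),interpolation=cv2.INTER_CUBIC)
cv2.imwrite('pics/tc.png',a[...,::-1])
b=cv2.resize(s['pixels'][165:295,130:330],(800,520),interpolation=cv2.INTER_CUBIC)
cv2.imwrite('pics/sc.png',b[...,::-1])
np.savez('s0.npz',top=t['pixels'],side=s['pixels'],td=t['depth'],sd=s['depth'])
C=cloud(t); 
for p in [(240,215),(225,262),(262,190),(170,240),(397,187),(320,220),(397,220)]: print(p,C[p[1],p[0]].round(3))
E
```

```text
(240, 215) [0.501 0.232 0.063]
(225, 262) [0.376 0.28  0.002]
(262, 190) [0.56  0.173 0.113]
(170, 240) [0.438 0.42  0.054]
(397, 187) [ 0.579 -0.204  0.003]
(320, 220) [0.487 0.02  0.036]
(397, 220) [ 0.486 -0.201  0.004]
```

View pics/tc.png

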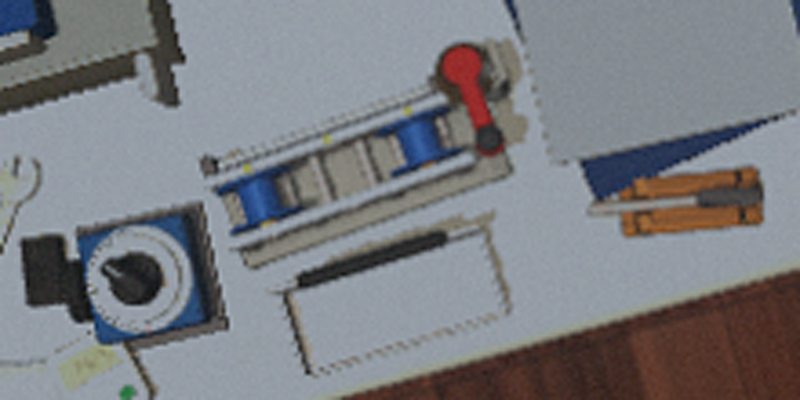

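View pics/sc.png

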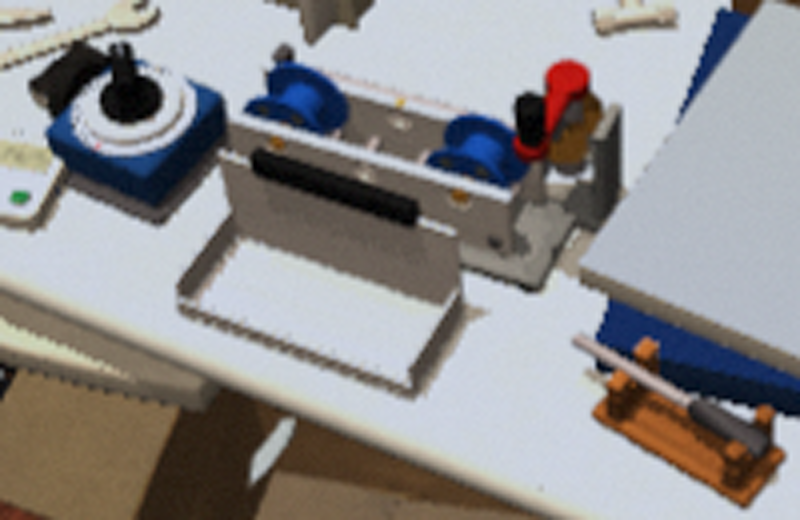

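```bash
cat > meas.py <<'E'
from h import *
def rect(P):  # P Nx2 world m -> centre mm, sizes, yaw of long side
    (c,(w,h),a)=cv2.minAreaRect((P*1000).astype(np.float32)); 
    if w<h: w,h,a=h,w,a+90
    return np.round(c,1),round(w,1),round(h,1),round((a+90)%180-90,2)
def big(m):
    n,l,st,_=cv2.connectedComponentsWithStats(m.astype(np.uint8)); return l==1+np.argmax(st[1:,4])
def allm(only=None):
  for n in('top','side'):
    s=snap(n); C=cloud(s); hsv=cv2.cvtColor(s['pixels'],cv2.COLOR_RGB2HSV); H,S,V=[hsv[...,i].astype(int) for i in range(3)]
    ok=s['depth']>0; X,Y,Z=[C[...,i] for i in range(3)]
    def reg(x0,x1,y0,y1,z0,z1): return ok&(X>x0)&(X<x1)&(Y>y0)&(Y<y1)&(Z>z0)&(Z<z1)
    print('==',n)
    m=reg(.42,.62,.1,.38,.056,.068)&(S<90)&(V>110); P=C[m]; 
    m=big(cv2.morphologyEx(m.astype(np.uint8),cv2.MORPH_CLOSE,np.ones((9,9))))&m
    print('cheeks 190x56',rect(C[m][:,:2]),np.median(C[m][:,2]),m.sum())
    m=big(reg(.35,.55,.1,.38,.078,.1)&(V<70)&(S<110)); print('rail 110x12',rect(onplane(s,*np.nonzero(m)[::-1],.091)[:,:2]),np.median(C[m][:,2]),m.sum())
    m=big(reg(.35,.75,-.35,-.1,-.01,.06)&(H>5)&(H<25)&(S>90)); 
    mt=m&(Z>.037); print('box rim 210x80',rect(C[mt][:,:2]),np.percentile(C[m][:,2],98),mt.sum())
    m=reg(.4,.6,-.08,.1,.004,.06)&(H>5)&(H<20)&(S>110); print('rest 108x44',rect(C[m][:,:2]),m.sum())
    m=big(reg(.4,.6,-.08,.1,.022,.06)&(V<95)&(S<80)); print('punchgrip',rect(C[m][:,:2]),np.percentile(C[m][:,2],90))
    m=reg(.38,.52,.33,.5,.028,.046)&(H>95)&(H<125)&(S>120); m=big(m); print('case 84',rect(C[m][:,:2]),np.median(C[m][:,2]))
    m=reg(.38,.52,.36,.5,.066,.095)&(V<90); m=big(m); print('knobbar 38x14',rect(onplane(s,*np.nonzero(m)[::-1],.083)[:,:2]),np.median(C[m][:,2]),m.sum())
    m=reg(.38,.52,.36,.48,.036,.06)&((H<8)|(H>172))&(S>90); print('redmark',C[m].mean(0).round(4),m.sum())
    m=reg(.5,.62,.1,.24,.09,.17)&((H<8)|(H>172))&(S>120); print('handle red',rect(C[m][:,:2]),C[m][:,2].max(),m.sum())
    m=reg(.45,.62,.1,.24,.12,.17)&(V<80)&(S<110); print('grip',np.median(C[m],0).round(4),m.sum())
    m=reg(.42,.62,.1,.38,.03,.085)&(H>98)&(H<125)&(S>120); 
    k,l,st,ce=cv2.connectedComponentsWithStats(m.astype(np.uint8))
    for i in range(1,k):
      if st[i,4]>25: print('spool',np.median(C[l==i],0).round(3),C[l==i][:,2].max().round(3),st[i,4])
if __name__=='__main__': allm()
E
python3 meas.py
```

```text
== top
cheeks 190x56 (array([540.7, 290.5]), 185.7, 22.6, -70.62) 0.06069238021504764 323
rail 110x12 (array([446.5, 251.1]), 106.7, 11.0, -73.11) 0.08984246330546442 167
box rim 210x80 (array([ 576.1, -196.2]), 208.9, 81.7, 5.8) 0.04733200368889258 327
rest 108x44 (array([488.1,  17.8]), 104.8, 41.0, -85.48) 369
punchgrip (array([490.3,  -7.9]), 48.8, 13.1, -88.36) 0.04229784879837615
case 84 (array([409.2, 391.2]), 42.8, 20.2, -34.1) 0.03655884968962275
knobbar 38x14 (array([434.6, 426.6]), 38.5, 15.6, 54.73) 0.08094889747356837 81
redmark [nan nan nan] 0
handle red (array([555.4, 175.1]), 76.9, 25.9, 24.91) 0.14717677403128482 168
grip [0.5269 0.167  0.1469] 39
spool [0.533 0.219 0.065] 0.082 154
spool [0.492 0.335 0.064] 0.081 162
== side
cheeks 190x56 (array([491.1, 270.3]), 189.2, 17.4, -69.4) 0.05986946904441787 244
rail 110x12 (array([440.9, 245.5]), 110.6, 19.2, -72.93) 0.08758347001938138 239
box rim 210x80 (array([ 575.7, -197.1]), 212.6, 78.7, 6.05) 0.04614787176519918 610
rest 108x44 (array([496.6,  20.3]), 111.8, 64.0, -83.19) 614
punchgrip (array([491.7,  -9.3]), 50.4, 16.4, -85.91) 0.04000579160253104
case 84 (array([431.9, 430.5]), 91.7, 84.5, -76.75) 0.034027734940649645
knobbar 38x14 (array([428.3, 419.2]), 50.3, 14.6, 56.31) 0.07883163570647939 78
redmark [nan nan nan] 0
handle red (array([555.4, 174.1]), 80.7, 25.1, 23.6) 0.14884279283756907 175
grip [0.5222 0.1639 0.1439] 56
spool [0.5   0.332 0.064] 0.08 274
spool [0.54  0.217 0.064] 0.081 268meas.py:24: RuntimeWarning: Mean of empty slice.
  m=reg(.38,.52,.36,.48,.036,.06)&((H<8)|(H>172))&(S>90); print('redmark',C[m].mean(0).round(4),m.sum())
  ret = um.true_divide(
```

```bash
python3 - <<'E'
from h import *
for n in('top','side'):
    s=snap(n); C=cloud(s); hsv=cv2.cvtColor(s['pixels'],cv2.COLOR_RGB2HSV); H,S,V=[hsv[...,i].astype(int) for i in range(3)]
    X,Y,Z=[C[...,i] for i in range(3)]; reg=(X>.42)&(X<.62)&(Y>.1)&(Y<.38)
    print(n)
    m=reg&(Z>.0575)&(Z<.066)&(S<90)&(V>100)
    ps=np.radians(19.7); c=np.array([.517,.276]); 
    L=(C[...,:2]-c)@np.array([[np.cos(ps),-np.sin(ps)],[np.sin(ps),np.cos(ps)]])*1000
    for k in(-1,1):
        mm=m&(np.abs(L[...,0]-24*k)<12)&(abs(L[...,1])<105)
        P=onplane(s,*np.nonzero(mm)[::-1],.062)[:,:2]
        l=((P-c)@np.array([[np.cos(ps),-np.sin(ps)],[np.sin(ps),np.cos(ps)]])*1000)
        vx,vy,x0,y0=cv2.fitLine(l.astype(np.float32),cv2.DIST_HUBER,0,.01,.01).ravel()
        print('cheek',k,'ang',np.degrees(np.arctan2(vx,vy)).round(2) if vy>0 else np.degrees(np.arctan2(-vx,-vy)).round(2),'x at y=0',(x0-y0*vx/vy).round(1),'xrange',np.percentile(l[:,0],[3,97]).round(1),'y',np.percentile(l[:,1],[1,99]).round(1),len(l),'z',np.median(Z[mm]).round(4))
    m=reg&(Z>.09)&((H<8)|(H>172))&(S>120); top=m&(Z>.13); print('redhead',cv2.minEnclosingCircle((C[top][:,:2]*1000).astype(np.float32)),np.percentile(C[m][:,2],[5,50,95]).round(3),np.median(L[top],0))
    m=reg&(Z>.138)&(V<80)&(S<110); print('grip',cv2.minEnclosingCircle((C[m][:,:2]*1000).astype(np.float32)),np.median(L[m],0),np.median(Z[m]))
    m=reg&(Z>.03)&(Z<.09)&(H>98)&(H<125)&(S>120)
    for k in(-1,1):
        q=L[m&(L[...,1]*k>20)]; print('spool',np.percentile(q[:,0],[3,97]).round(1),np.percentile(q[:,1],[3,97]).round(1))
    m=reg&(H>12)&(H<32)&(S>90)&(V>90)&(abs(L[...,1])<100)&(Z<.085)
    k,l,st,ce=cv2.connectedComponentsWithStats(m.astype(np.uint8))
    for i in range(1,k): print('brass',ce[i].round(1),st[i,4],np.median(L[l==i],0).round(1),np.median(Z[l==i]).round(4))
E
```

```text
top
cheek -1 ang 0.13 x at y=0 -27.6 xrange [-31.5 -23.3] y [-87.2  96.7] 219 z 0.0615
cheek 1 ang -0.33 x at y=0 22.2 xrange [16.5 31.9] y [-84.7  95.9] 294 z 0.0607
redhead ((482.72467041015625, 156.57278442382812), 53.991050720214844) [0.113 0.118 1.161] [-126.42878447  -97.77189731]
grip ((482.3408203125, 153.0420684814453), 52.72816848754883) [-126.42878447  -97.77189731] 1.161442225303311
spool [-20.3  11. ] [-77.2 -37.3]
spool [-20.4  11.7] [45.9 85.4]
brass [242. 195.] 1 [ 18.9 -58.6] 0.0582
brass [197.5 211. ] 2 [19.7 66.1] 0.0617
brass [247. 210.] 1 [-23.2 -57.4] 0.0601
brass [204.5 225. ] 2 [-20.7  62.4] 0.053
brass [202. 226.] 1 [-20.7  69.8] 0.0516
side
cheek -1 ang 0.19 x at y=0 -29.8 xrange [-34.9 -23.4] y [-90.9  94.2] 226 z 0.06
cheek 1 ang 1.61 x at y=0 18.0 xrange [12.4 27.2] y [-33.2  94.8] 101 z 0.0596
redhead ((525.96533203125, 160.34002685546875), 7.482694625854492) [0.11  0.115 0.135] [ -27.86946145 -114.94539543]
grip ((526.097900390625, 165.397216796875), 9.166587829589844) [ -31.1208377  -106.12427849] 0.1453397158876707
spool [-22.6  12.1] [-81.7 -33.4]
spool [-21.6  13. ] [40.3 90.1]
brass [229.3 190.3] 3 [18.6  4.8] 0.0595
brass [198.6 200.5] 13 [-29.3  65.3] 0.0494
brass [244.5 213.6] 13 [-31.9 -58.9] 0.0522
brass [244.4 315.7] 422 [-52.5 -25.4] -0.4402
brass [211. 323.] 1 [-67.1  83.3] -0.5138
brass [229.  327.5] 2 [-55.8  23.7] -0.5247
brass [233.  327.5] 2 [-53.  10.] -0.5205
brass [231. 329.] 1 [-58.1  15.4] -0.5254
brass [234. 330.] 1 [-57.1   5.1] -0.5271
```

```bash
cat > go.py <<'E'
# python3 go.py x y z yawdeg [n]  (world m; yaw of tool y) ; or: s x y z yaw -> stand frame mm
import sys; from h import *
C=np.array([.5128,.278]);PS=19.6
def st(x,y): p=np.radians(PS); return C+np.array([x*np.cos(p)-y*np.sin(p),x*np.sin(p)+y*np.cos(p)])/1000
def rep(T,yaw):
    S=monitor.sense(); r=R.from_quat(S['tool_rot']).as_matrix(); p=np.array(S['tcp_pos'])
    y0=np.degrees(np.arctan2(r[1,1],r[0,1])); d=(yaw-y0+180)%360-180
    f=lambda a:np.array([[-np.sin(a),np.cos(a),0],[np.cos(a),np.sin(a),0],[0,0,-1]])
    Y=np.radians(yaw); Rt=f(Y)
    D=np.array(T)-p
    print('t',round(S['t'],1),'tcp',p.round(4),'yaw',y0.round(1),'F',np.round(S['force'],1),'gap',round(S['finger_gap'],3),'gf',round(S['gripper_force'],1))
    print('now: units',(r.T@D/.8).round(4),'mm',(r.T@D*1000).round(1)); print('after turn: units',(Rt@D/.8).round(4))
    print('turn z total',round(-np.radians(d)/.12,2),'q6',round(S['q'][5],2))
    e=R.from_matrix(r.T@Rt.T).as_rotvec()/.12; print('rotvec units',e.round(2))
if __name__=='__main__':
    a=sys.argv[1:]
    if a[0]=='s': x,y,z,w=map(float,a[1:5]); rep([*st(x,y),z],PS+w)
    else: x,y,z,w=map(float,a[:4]); rep([x,y,z],w)
E
python3 go.py s -23 -110 0.245 -90
```

```text
t 0.4 tcp [0.1472 0.6073 0.2452] yaw 76.4 F [-0.   0.1  0.6] gap 1.001 gf 0.0
now: units [-5.924e-01 -4.232e-01  3.000e-04] mm [-4.739e+02 -3.386e+02  2.000e-01]
after turn: units [2.637e-01 6.786e-01 2.000e-04]
turn z total 21.35 q6 -0.18
rotvec units [-0.    0.   21.35]
```

```bash
python3 -m pendant '[[[-0.0423,-0.0302,0,0,0,0,0.34],[-0.0423,-0.0302,0,0,0,0,0.34],[-0.0423,-0.0302,0,0,0,0,0.34],[-0.0423,-0.0302,0,0,0,0,0.34],[-0.0423,-0.0302,0,0,0,0,0.34],[-0.0423,-0.0302,0,0,0,0,0.34],[-0.0423,-0.0302,0,0,0,0,0.34],[-0.0423,-0.0302,0,0,0,0,0.34],[-0.0423,-0.0302,0,0,0,0,0.34],[-0.0423,-0.0302,0,0,0,0,0.34],[-0.0423,-0.0302,0,0,0,0,0.34],[-0.0423,-0.0302,0,0,0,0,0.34],[-0.0423,-0.0302,0,0,0,0,0.34],[-0.0423,-0.0302,0,0,0,0,0.34],[0,0,0,0,0,1,0.34],[0,0,0,0,0,1,0.34],[0,0,0,0,0,1,0.34],[0,0,0,0,0,1,0.34],[0,0,0,0,0,1,0.34],[0,0,0,0,0,1,0.34]]]' 30
python3 -m pendant '[[[0,0,0,0,0,1,0.34],[0,0,0,0,0,1,0.34],[0,0,0,0,0,1,0.34],[0,0,0,0,0,1,0.34],[0,0,0,0,0,1,0.34],[0,0,0,0,0,1,0.34],[0,0,0,0,0,1,0.34],[0,0,0,0,0,1,0.34],[0,0,0,0,0,1,0.34],[0,0,0,0,0,1,0.34],[0,0,0,0,0,1,0.34],[0,0,0,0,0,1,0.34],[0,0,0,0,0,1,0.34],[0,0,0,0,0,1,0.34],[0,0,0,0,0,1,0.34],[0,0,0,0,0,0.35,0.34],[0,0,0,0,0,0,0.34]]]'
python3 go.py s -23 -110 0.143 -90
```

```text
t: 2.4
tcp_pos: [0.528, 0.167, 0.2454]
tool_rot: [0.463, 0.886, 0.0, 0.0]
force: [-0.6, 0.7, 0.3]
finger_gap: 0.343
gripper_force: 0.0
t: 4.1
tcp_pos: [0.528, 0.1671, 0.2454]
tool_rot: [0.985, 0.17, 0.0, 0.0]
force: [-0.1, -0.5, 0.5]
finger_gap: 0.337
gripper_force: 0.0
t 4.1 tcp [0.528  0.1671 0.2454] yaw -70.4 F [-0.1 -0.5  0.5] gap 0.337 gf 0.0
now: units [-1.00e-04  5.00e-04  1.28e-01] mm [-1.000e-01  4.000e-01  1.024e+02]
after turn: units [-1.00e-04  5.00e-04  1.28e-01]
turn z total -0.0 q6 1.33
rotvec units [ 0. -0. -0.]
```

```bash
python3 -m pendant '[[[0,0,0.04,0,0,0,0.34],[0,0,0.05,0,0,0,0.34],[0,0,0.044,0,0,0,0.34],[0,0,0,0,0,0,0.34]]]'
python3 -m pendant '[[[0.00035,0.007,0,0,0,-0.833,0.34],[0.00035,0.007,0,0,0,-0.833,0.34],[0.00035,0.007,0,0,0,-0.833,0.34],[0.00035,0.007,0,0,0,-0.833,0.34],[0.00035,0.007,0,0,0,-0.833,0.34],[0.00035,0.007,0,0,0,-0.833,0.34],[0.00035,0.007,0,0,0,-0.833,0.34],[0.00035,0.007,0,0,0,-0.833,0.34],[0.00035,0.007,0,0,0,-0.833,0.34],[0.00035,0.007,0,0,0,-0.833,0.34],[0.00035,0.007,0,0,0,-0.833,0.34],[0.00035,0.007,0,0,0,-0.833,0.34],[0.00035,0.007,0,0,0,-0.833,0.34],[0.00035,0.007,0,0,0,-0.833,0.34],[0,0,0,0,0,0,0.34],[0,0,0,0,0,0,0.34]]]'
python3 - <<'E'
from h import *
s=snap('side'); C=cloud(s); cv2.imwrite('pics/h1.png',cv2.resize(s['pixels'][130:290,160:360],(800,640)[:2],interpolation=cv2.INTER_CUBIC)[:600,:,::-1])
E
```

```text
t: 4.5
tcp_pos: [0.5245, 0.1666, 0.134]
tool_rot: [0.985, 0.17, -0.005, -0.0]
force: [-0.4, -0.3, 0.1]
finger_gap: 0.34
gripper_force: 0.0
t: 6.1
tcp_pos: [0.5909, 0.1306, 0.1395]
tool_rot: [0.645, 0.764, 0.001, 0.001]
force: [-0.1, -0.1, 0.3]
finger_gap: 0.339
gripper_force: 0.0
```

View pics/h1.png

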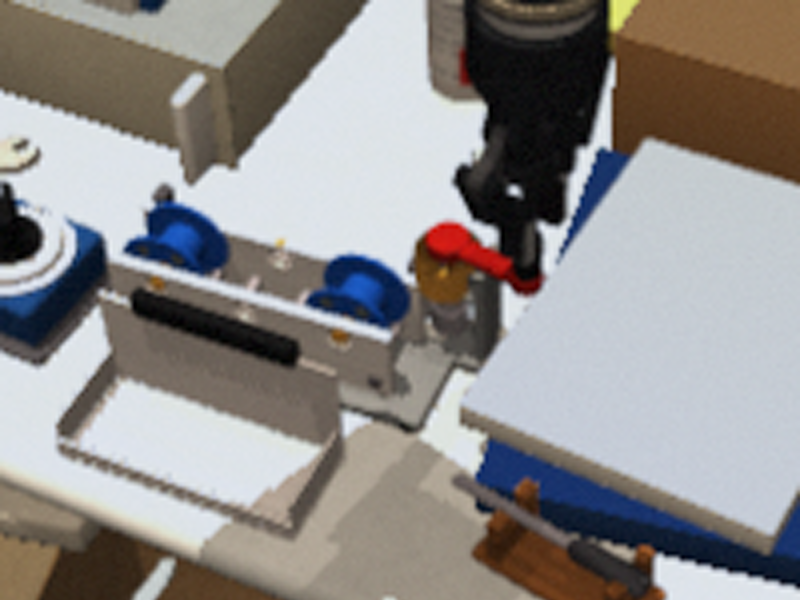

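The handle at crop (440,240) now points right with its grip between the fingers. I'll lower a little and push it slightly further.

```bash
python3 -m pendant '[[[0,0,0.008,0,0,0,0.34],[0,0,0.008,0,0,0,0.34],[0.00035,0.007,0,0,0,-0.833,0.34],[0.0002,0.0035,0,0,0,-0.4,0.34],[0,0,0,0,0,0,0.34],[0,0,-0.04,0,0,0,0.34],[0,0,-0.06,0,0,0,0.34],[0,0,-0.06,0,0,0,0.34],[0,0,0,0,0,0,0.34]]]'
python3 - <<'E'
from h import *
from go import st,C as c0,PS
for n in('top','side'):
    s=snap(n); C=cloud(s); hsv=cv2.cvtColor(s['pixels'],cv2.COLOR_RGB2HSV); H,S,V=[hsv[...,i].astype(int) for i in range(3)]
    X,Y,Z=[C[...,i] for i in range(3)]; m=(X>.42)&(X<.66)&(Y>.05)&(Y<.3)&(Z>.07)&(Z<.17)&((H<8)|(H>172))&(S>120)
    p=np.radians(PS); L=(C[m][:,:2]-c0)@np.array([[np.cos(p),-np.sin(p)],[np.sin(p),np.cos(p)]])*1000
    print(n,m.sum(),'z',np.percentile(C[m][:,2],[5,50,95]).round(4),'x',np.percentile(L[:,0],[2,50,98]).round(1),'y',np.percentile(L[:,1],[2,50,98]).round(1), 'tip mean',L[L[:,1]<-150].mean(0).round(1))
E
python3 go.py s -35 100 0.2 0
```

```text
t: 7.05
tcp_pos: [0.6029, 0.1331, 0.2607]
tool_rot: [0.587, 0.81, 0.005, 0.006]
force: [-0.1, -0.4, 1.2]
finger_gap: 0.337
gripper_force: 0.0
top 146 z [0.0892 0.0982 0.1017] x [18.2 27.5 42.4] y [-158.5 -123.4 -104.4] tip mean [  22.6 -155.3]
side 202 z [0.0897 0.0965 0.1005] x [13.8 24.1 41.9] y [-172.4 -126.1  -99.2] tip mean [  18.9 -162.8]
t 7.2 tcp [0.5989 0.1328 0.2546] yaw 18.2 F [-0.6 -0.3 -0.2] gap 0.339 gf 0.0
now: units [ 0.33   -0.0926  0.0677] mm [264.  -74.1  54.2]
after turn: units [ 0.3321 -0.0842  0.0683]
turn z total -0.21 q6 -0.28
rotvec units [ 0.03  0.01 -0.21]
```

```bash
python3 go.py 0.446 0.2505 0.20 17; python3 go.py 0.446 0.2505 0.077 17|tail -4|head -1
```

```text
t 7.2 tcp [0.5989 0.1328 0.2546] yaw 18.2 F [-0.6 -0.3 -0.2] gap 0.339 gf 0.0
now: units [ 0.1995 -0.1358  0.0677] mm [ 159.6 -108.7   54.1]
after turn: units [ 0.1966 -0.1397  0.0683]
turn z total 0.17 q6 -0.28
rotvec units [0.03 0.01 0.17]
now: units [ 0.1996 -0.1363  0.2214] mm [ 159.7 -109.   177.1]
```

```bash
python3 -m pendant '[[[0,0,0,0,0,0.17,0.45],[0.0393,-0.0279,0,0,0,0,0.45],[0.0393,-0.0279,0,0,0,0,0.45],[0.0393,-0.0279,0,0,0,0,0.45],[0.0393,-0.0279,0,0,0,0,0.45],[0.0393,-0.0279,0,0,0,0,0.45],[0,0,0.0338,0,0,0,0.45],[0,0,0.0338,0,0,0,0.45],[0,0,0,0,0,0,0.45]]]'
python3 go.py 0.446 0.2505 0.077 17
python3 - <<'E'
from h import *
s=snap('side'); cv2.imwrite('pics/t1.png',cv2.resize(s['pixels'][130:290,140:340],(750,600),interpolation=cv2.INTER_CUBIC)[...,::-1])
C=cloud(s);V=s['pixels'].max(-1);X,Y,Z=[C[...,i] for i in range(3)]
E
```

```text
t: 8.05
tcp_pos: [0.4416, 0.2493, 0.1948]
tool_rot: [0.594, 0.804, -0.005, -0.003]
force: [-0.3, -0.1, -0.3]
finger_gap: 0.45
gripper_force: 0.0
t 8.1 tcp [0.4416 0.2493 0.1948] yaw 17.1 F [-0.3 -0.1 -0.3] gap 0.45 gf 0.0
now: units [-0.0002  0.0074  0.1472] mm [ -0.2   5.9 117.8]
after turn: units [-0.0002  0.0057  0.1473]
turn z total 0.01 q6 -0.0
rotvec units [-0.1  -0.    0.01]
```

View pics/t1.png

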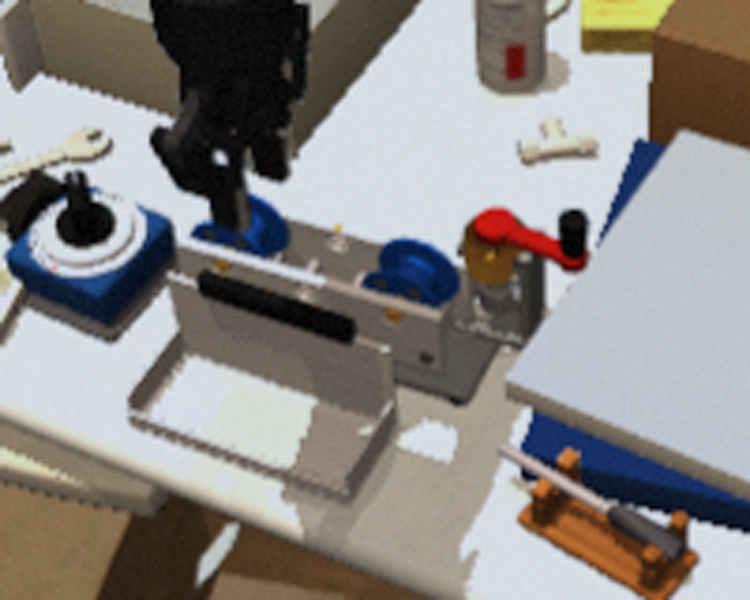

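Handle is down to the right (grip at crop (572,228)) and the gripper is above the rail. Descend and grip.

```bash
python3 -m pendant '[[[0,0,0.05,0,0,0,0.45],[0,0,0.05,0,0,0,0.45],[0,0,0.04,0,0,0,0.45],[0,0,0.013,0,0,0,0.45],[0,0,0,0,0,0,0.45],[0,0,0,0,0,0,0.45]]]' 80; python3 go.py 0.446 0.2505 0.077 17
```

```text
t: 8.7
tcp_pos: [0.4468, 0.2504, 0.0779]
tool_rot: [0.594, 0.804, 0.001, 0.001]
force: [0.5, 0.9, 0.5]
finger_gap: 0.451
gripper_force: 0.0
t 8.7 tcp [0.4468 0.2504 0.0779] yaw 17.0 F [0.5 0.9 0.5] gap 0.451 gf 0.0
now: units [ 0.0004 -0.0009  0.0011] mm [ 0.3 -0.7  0.9]
after turn: units [ 0.0004 -0.0009  0.0011]
turn z total 0.01 q6 -0.01
rotvec units [0.02 0.   0.01]
```

```bash
python3 -m pendant '[[[0,0,0,0,0,0,0],[0,0,0,0,0,0,0],[0,0,0,0,0,0,0],[0,0,0,0,0,0,0],[0,0,0,0,0,0,0],[0,0,-0.02,0,0,0,0],[0,0,-0.04,0,0,0,0],[0,0,-0.045,0,0,0,0],[0,0,-0.045,0,0,0,0],[0,0,-0.04,0,0,0,0],[0,0,0,0,0,0,0],[0,0,0,0,0,0,0],[0,0,0,0,0,0,0]]]' 80; python3 go.py s 115 0 0.227 0
```

```text
t: 10.0
tcp_pos: [0.4436, 0.2496, 0.2268]
tool_rot: [0.594, 0.804, -0.002, -0.002]
force: [-0.1, 0.7, -3.3]
finger_gap: 0.124
gripper_force: 78.7
t 10.0 tcp [0.4436 0.2496 0.2268] yaw 17.1 F [-0.1  0.7 -3.3] gap 0.124 gf 78.7
now: units [ 0.0149  0.2367 -0.0015] mm [ 11.9 189.3  -1.2]
after turn: units [ 4.400e-03  2.371e-01 -2.000e-04]
turn z total -0.37 q6 -0.01
rotvec units [-0.05 -0.   -0.37]
```

```bash
python3 -m pendant '[[[0,0,0,0,0,-0.37,0],[0.0006,0.033,0,0,0,0,0],[0.0006,0.033,0,0,0,0,0],[0.0006,0.033,0,0,0,0,0],[0.0006,0.033,0,0,0,0,0],[0.0006,0.033,0,0,0,0,0],[0.0006,0.033,0,0,0,0,0],[0.0006,0.033,0,0,0,0,0],[0,0,0,0,0,0,0],[0,0,0,0,0,0,0],[0,0,0,0,0,0,0]]]'; python3 go.py s 115 0 0.077 0
python3 - <<'E'
from meas import *
from go import C as c0,PS
p=np.radians(PS); Q=np.array([[np.cos(p),-np.sin(p)],[np.sin(p),np.cos(p)]])
for n in('top','side'):
    s=snap(n); save(s,n+'1.png'); C=cloud(s); V=s['pixels'].max(-1); L=(C[...,:2]-c0)@Q*1000
    # stand front cheek & brass
    hsv=cv2.cvtColor(s['pixels'],cv2.COLOR_RGB2HSV); H,S=[hsv[...,i].astype(int) for i in range(2)]
    m=(H>10)&(H<34)&(S>80)&(abs(L[...,0])<50)&(abs(L[...,1])<100)&(C[...,2]>.03)&(C[...,2]<.085)
    k,l,st,ce=cv2.connectedComponentsWithStats(m.astype(np.uint8))
    for i in range(1,k): print(n,'brass',ce[i].round(1),st[i,4],np.median(L[l==i],0).round(1),np.median(C[l==i][:,2]).round(4))
s=snap('side');cv2.imwrite('pics/b2.png',cv2.resize(s['pixels'][160:250,170:320],(800,480),interpolation=cv2.INTER_CUBIC)[...,::-1])
E
```

```text
t: 11.1
tcp_pos: [0.6167, 0.3148, 0.2265]
tool_rot: [0.576, 0.817, -0.002, -0.002]
force: [0.0, 0.2, -3.9]
finger_gap: 0.123
gripper_force: 78.8
t 11.1 tcp [0.6167 0.3148 0.2265] yaw 19.6 F [ 0.   0.2 -3.9] gap 0.123 gf 78.8
now: units [1.000e-04 7.000e-03 1.869e-01] mm [1.000e-01 5.600e+00 1.495e+02]
after turn: units [0.0002 0.006  0.1869]
turn z total 0.0 q6 -0.03
rotvec units [-0.05 -0.    0.  ]
top brass [251. 181.] 1 [ 45.3 -97.1] 0.083
top brass [252. 189.] 1 [ 24.6 -92.4] 0.084
top brass [255. 192.] 3 [ 15.4 -96.9] 0.0775
top brass [241.5 195. ] 6 [ 22.3 -61. ] 0.0612
top brass [247. 210.] 3 [-19.7 -60.7] 0.0585
side brass [264.7 190. ] 3 [ 34.3 -89.4] 0.0836
side brass [229.3 190.3] 3 [23.7  1.3] 0.0606
side brass [264.5 197.8] 22 [ 17.7 -96. ] 0.0726
side brass [198.7 200.4] 14 [-26.8  61.9] 0.0496
side brass [246. 209.] 1 [-12.8 -59.3] 0.0519
side brass [244.6 213.8] 17 [-28.  -61.9] 0.0526
```

View pics/b2.png

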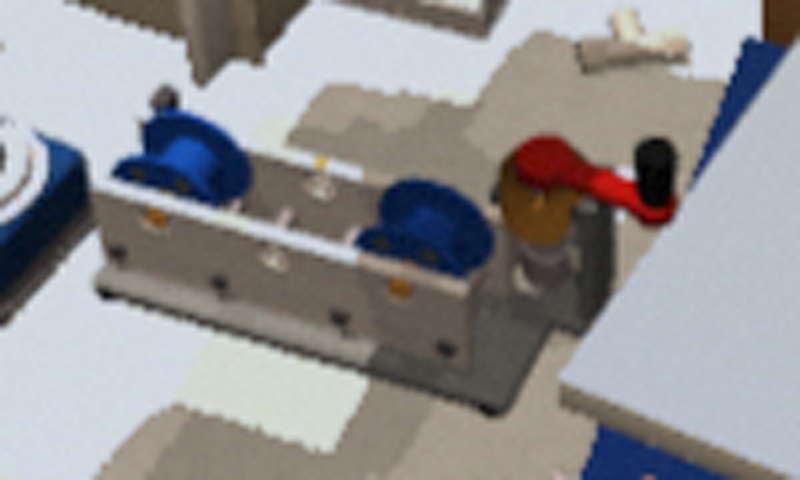

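Berth 2's bore (crop (272,255)) is empty; brass axle ends show at (155,215) and (400,288): axles and spools are in berths 1 and 3. Lowering the tray now.

```bash
python3 -m pendant '[[[0,0,0.045,0,0,0,0],[0,0,0.045,0,0,0,0],[0,0,0.045,0,0,0,0],[0,0,0.035,0,0,0,0],[0,0,0.005,0,0,0,0],[0,0,0,0,0,0,0],[0,0,0,0,0,0,0],[0,0,0,0,0,0,0],[0,0,0,0,0,0,0]]]'; python3 go.py s 115 0 0.077 0
```

```text
t: 12.15
tcp_pos: [0.6196, 0.3158, 0.0909]
tool_rot: [0.576, 0.817, 0.001, 0.001]
force: [-0.5, -0.5, -3.8]
finger_gap: 0.126
gripper_force: 78.7
t 12.2 tcp [0.6196 0.3158 0.0909] yaw 19.6 F [-0.5 -0.5 -3.8] gap 0.126 gf 78.7
now: units [0.0003 0.002  0.0174] mm [ 0.2  1.6 13.9]
after turn: units [0.0003 0.0021 0.0174]
turn z total 0.0 q6 -0.03
rotvec units [0.03 0.   0.  ]
```

```bash
python3 -m pendant '[[[0,0,0.01,0,0,0,0],[0,0,0.0068,0,0,0,0],[0,0,0,0,0,0,0],[0,0,0,0,0,0,0],[0,-0.003,0,0,0,0,0],[0,-0.004,0,0,0,0,0],[0,-0.004,0,0,0,0,0],[0,-0.0045,0,0,0,0,0],[0,0,0,0,0,0,0],[0,0,0,0,0,0,0],[0,0,0,0,0,0,0]]]'; python3 go.py s 101 0 0.077 0
```

```text
t: 13.25
tcp_pos: [0.6121, 0.3128, 0.0789]
tool_rot: [0.576, 0.817, 0.005, 0.004]
force: [5.3, 2.3, 5.9]
finger_gap: 0.125
gripper_force: 80.2
t 13.2 tcp [0.6121 0.3128 0.0789] yaw 19.6 F [5.3 2.3 5.9] gap 0.125 gf 80.2
now: units [ 0.0006 -0.0053  0.0023] mm [ 0.5 -4.3  1.8]
after turn: units [ 0.0006 -0.0053  0.0023]
turn z total -0.0 q6 -0.03
rotvec units [ 0.11  0.   -0.  ]
```

```bash
python3 -m pendant '[[[0,-0.003,0,0,0,0,0],[0,-0.003,0,0,0,0,0],[0,0,0,0,0,0,0],[0,0,0,0,0,0,0],[0,0,0,0,0,0,0]]]'; python3 go.py s 101 0 0.077 0
```

```text
t: 13.75
tcp_pos: [0.6086, 0.3115, 0.0791]
tool_rot: [0.577, 0.817, 0.006, 0.005]
force: [5.5, 1.6, 5.6]
finger_gap: 0.126
gripper_force: 80.2
t 13.8 tcp [0.6086 0.3115 0.0791] yaw 19.6 F [5.5 1.6 5.6] gap 0.126 gf 80.2
now: units [ 0.0008 -0.0007  0.0026] mm [ 0.6 -0.5  2.1]
after turn: units [ 0.0008 -0.0006  0.0027]
turn z total -0.0 q6 -0.03
rotvec units [ 0.13  0.   -0.  ]
```

```bash
python3 -m pendant '[[[0,0,0,0,0,0,0.4],[0,0,0,0,0,0,0.4],[0,0,0,0,0,0,0.4],[0,0,0,0,0,0,0.4],[0,0,-0.03,0,0,0,0.4],[0,0,-0.06,0,0,0,0.4],[0,0,-0.06,0,0,0,0.4],[0,0,-0.05,0,0,0,0.4],[0,0,0,0,0,0,0.4],[0,0,0,0,0,0,0.4]]]'
python3 - <<'E'
from meas import *
from go import C as c0,PS
p=np.radians(PS); Q=np.array([[np.cos(p),-np.sin(p)],[np.sin(p),np.cos(p)]])
for n in('top','side'):
    s=snap(n); C=cloud(s); V=s['pixels'].max(-1).astype(int); P=onplane(s,*np.meshgrid(np.arange(560),np.arange(420)),.091)
    L=(C[...,:2]-c0)@Q*1000; Z=C[...,2]
    m=(Z>.08)&(Z<.098)&(V<70)&(abs(L[...,1])<90)&(L[...,0]>70)&(L[...,0]<140); m=big(m); l=(P[m][:,:2]-c0)@Q
    print(n,'rail',rect(l),m.sum())
    # punch: dark grip + shank
    X,Y=C[...,0],C[...,1]
    hsv=cv2.cvtColor(s['pixels'],cv2.COLOR_RGB2HSV); H,S=[hsv[...,i].astype(int) for i in range(2)]
    m=big((X>.4)&(X<.6)&(Y>-.08)&(Y<.15)&(Z>.028)&(Z<.06)&(S<70)&(V<110)); g=C[m]; print('dark',rect(g[:,:2]),np.percentile(g[:,2],[10,50,95]).round(4))
    m=(X>.46)&(X<.53)&(Y>-.08)&(Y<.15)&(Z>.03)&(Z<.048)&(S<80)&(V>=70); m=big(m)
    g=C[m]; print('shank?',rect(g[:,:2]),np.percentile(g[:,2],[10,50,95]).round(4))
    m=(X>.4)&(X<.6)&(Y>-.08)&(Y<.15)&(Z>.037)&(Z<.048)&(H>5)&(H<20)&(S>110)
    k,lb,st,ce=cv2.connectedComponentsWithStats(m.astype(np.uint8))
    for i in range(1,k):
        if st[i,4]>2: print('posttop',C[lb==i].mean(0).round(4),st[i,4])
    cv2.imwrite('pics/p_%s.png'%n,cv2.resize(s['pixels'][190:250,270:370] if n=='top' else s['pixels'][235:295,260:340],(600,360) if n=='top' else (600,450),interpolation=cv2.INTER_CUBIC)[...,::-1])
E
```

```text
t: 14.75
tcp_pos: [0.6024, 0.3097, 0.2365]
tool_rot: [0.576, 0.817, 0.001, 0.001]
force: [-0.2, -0.5, -0.6]
finger_gap: 0.401
gripper_force: 0.0
top rail (array([ 97.9, -38. ]), 29.7, 13.2, -88.34) 61
dark (array([490.9,  -8. ]), 49.2, 11.9, -85.15) [0.0366 0.0396 0.0436]
shank? (array([488.2,  32.5]), 130.2, 10.9, -86.76) [0.0349 0.038  0.043 ]
posttop [ 0.5051 -0.0215  0.0412] 11
posttop [0.4987 0.0585 0.042 ] 14
posttop [0.4728 0.0565 0.0413] 17
posttop [ 0.4771 -0.0225  0.0421] 11
side rail (array([92.2, -3.4]), 108.7, 19.9, 89.14) 193
dark (array([537.4,  19.6]), 202.0, 42.9, -65.91) [0.0318 0.0359 0.0434]
shank? (array([488.2,  31.7]), 126.1, 13.2, -86.16) [0.0335 0.0366 0.0406]
posttop [0.4976 0.0559 0.0404] 20
posttop [0.4715 0.0537 0.04  ] 22
posttop [ 0.5055 -0.0225  0.04  ] 15
posttop [ 0.4764 -0.0256  0.0396] 21
```

View pics/p_top.png

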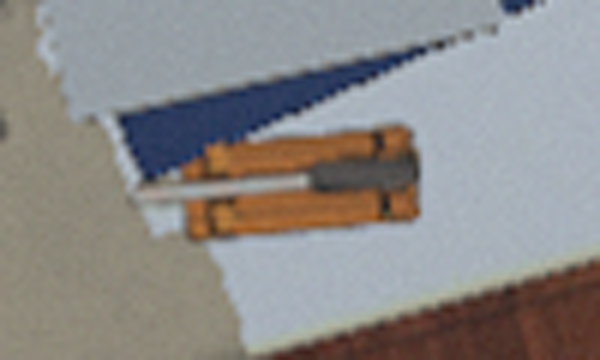

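Punch lies with tip at crop (140,192), dark grip at (365,170); post tops give seat (0.489,0.006), direction about 94°. Check the slab height, then go.

```bash
python3 - <<'E'
from h import *
s=snap('top'); C=cloud(s)
for u,v in [(300,150),(290,195),(310,190),(330,190),(292,217),(300,214),(320,206),(330,202)]: print(u,v,C[v,u].round(3))
E
python3 go.py 0.4894 0.0026 0.12 4
```

```text
300 150 [0.676 0.071 0.048]
290 195 [0.554 0.1   0.049]
310 190 [0.567 0.046 0.052]
330 190 [ 0.566 -0.007  0.05 ]
292 217 [0.498 0.094 0.008]
300 214 [0.504 0.073 0.03 ]
320 206 [0.526 0.018 0.028]
330 202 [ 0.536 -0.009  0.031]
t 14.9 tcp [0.601  0.3092 0.2331] yaw 19.6 F [ 0.3  0.9 -1. ] gap 0.398 gf 0.0
now: units [-0.3142 -0.2594  0.1426] mm [-251.3 -207.5  114. ]
after turn: units [-0.3726 -0.1658  0.1414]
turn z total 2.27 q6 -0.03
rotvec units [-0.04  0.    2.27]
```

```bash
python3 -m pendant '[[[0,0,0,0,0,0.76,0.28],[0,0,0,0,0,0.76,0.28],[0,0,0,0,0,0.75,0.28],[-0.0466,-0.0207,0,0,0,0,0.28],[-0.0466,-0.0207,0,0,0,0,0.28],[-0.0466,-0.0207,0,0,0,0,0.28],[-0.0466,-0.0207,0,0,0,0,0.28],[-0.0466,-0.0207,0,0,0,0,0.28],[-0.0466,-0.0207,0,0,0,0,0.28],[-0.0466,-0.0207,0,0,0,0,0.28],[-0.0466,-0.0207,0,0,0,0,0.28],[0,0,0.047,0,0,0,0.28],[0,0,0.047,0,0,0,0.28],[0,0,0.047,0,0,0,0.28],[0,0,0,0,0,0,0.28],[0,0,0,0,0,0,0.28],[0,0,0,0,0,0,0.28]]]'; python3 go.py 0.4894 0.0026 0.029 4
```

```text
t: 16.6
tcp_pos: [0.492, 0.0028, 0.1236]
tool_rot: [0.682, 0.732, 0.0, 0.001]
force: [0.0, 0.9, 0.4]
finger_gap: 0.28
gripper_force: 0.0
t 16.6 tcp [0.492  0.0028 0.1236] yaw 4.0 F [0.  0.9 0.4] gap 0.28 gf 0.0
now: units [-0.     -0.0034  0.1183] mm [-0.  -2.7 94.6]
after turn: units [-1.000e-04 -3.200e-03  1.183e-01]
turn z total 0.0 q6 -0.29
rotvec units [0.02 0.   0.  ]
```

Descend, grip, lift.

```bash
python3 -m pendant '[[[0,-0.003,0.045,0,0,0,0.28],[0,0,0.045,0,0,0,0.28],[0,0,0.022,0,0,0,0.28],[0,0,0.006,0,0,0,0.28],[0,0,0,0,0,0,0.28],[0,0,0,0,0,0,0.28]]]'; python3 go.py 0.4894 0.0026 0.029 4;  python3 -m pendant '[[[0,0,0,0,0,0,0],[0,0,0,0,0,0,0],[0,0,0,0,0,0,0],[0,0,0,0,0,0,0],[0,0,0,0,0,0,0]]]' 100; python3 go.py 0.4894 0.0026 0.029 4
```

```text
t: 17.2
tcp_pos: [0.49, 0.0026, 0.0297]
tool_rot: [0.682, 0.732, 0.001, 0.001]
force: [0.3, 0.2, -0.2]
finger_gap: 0.279
gripper_force: 0.0
t 17.2 tcp [0.49   0.0026 0.0297] yaw 4.0 F [ 0.3  0.2 -0.2] gap 0.279 gf 0.0
now: units [ 0.0001 -0.0007  0.0009] mm [ 0.1 -0.6  0.7]
after turn: units [ 0.0001 -0.0007  0.0009]
turn z total 0.0 q6 -0.29
rotvec units [0.03 0.01 0.  ]
t: 17.7
tcp_pos: [0.4899, 0.0025, 0.03]
tool_rot: [0.682, 0.731, 0.001, 0.002]
force: [-0.1, 0.1, 5.3]
finger_gap: 0.142
gripper_force: 97.5
t 17.7 tcp [0.4899 0.0025 0.03  ] yaw 4.0 F [-0.1  0.1  5.3] gap 0.142 gf 97.5
now: units [ 0.0002 -0.0007  0.0012] mm [ 0.1 -0.5  1. ]
after turn: units [ 0.0002 -0.0006  0.0012]
turn z total 0.0 q6 -0.29
rotvec units [0.03 0.01 0.  ]
```

```bash
python3 -m pendant '[[[0,0,-0.02,0,0,0,0],[0,0,-0.05,0,0,0,0],[0,0,-0.06,0,0,0,0],[0,0,-0.06,0,0,0,0],[0,0,-0.03,0,0,0,0],[0,0,0,0,0,0.9,0],[0,0,0,0,0,0.9,0],[0,0,0,0,0,0.9,0],[0,0,0,0,0,0.9,0],[0,0,0,0,0,0.9,0],[0,0,0,0,0,0.9,0],[0,0,0,0,0,0.9,0],[0,0,0,0,0,0.9,0],[0,0,0,0,0,0.9,0],[0,0,0,0,0,0.9,0],[0,0,0,0,0,0.9,0],[0,0,0,0,0,0.9,0],[0,0,0,0,0,0,0],[0,0,0,0,0,0,0]]]'; python3 go.py s -148 -62 0.12 -90
```

```text
t: 19.6
tcp_pos: [0.4885, 0.0028, 0.2048]
tool_rot: [0.985, 0.173, 0.0, 0.0]
force: [-0.5, -0.8, -0.7]
finger_gap: 0.136
gripper_force: 97.9
t 19.6 tcp [0.4885 0.0028 0.2048] yaw -70.1 F [-0.5 -0.8 -0.7] gap 0.136 gf 97.9
now: units [-0.0399 -0.2367  0.1059] mm [ -31.9 -189.3   84.7]
after turn: units [-0.041  -0.2364  0.106 ]
turn z total 0.04 q6 1.0
rotvec units [ 0.   -0.01  0.04]
```

```bash
python3 -m pendant '[[[0,0,0,0,0,0.04,0],[-0.0082,-0.0473,0,0,0,0,0],[-0.0082,-0.0473,0,0,0,0,0],[-0.0082,-0.0473,0,0,0,0,0],[-0.0082,-0.0473,0,0,0,0,0],[-0.0082,-0.0473,0,0,0,0,0],[0,0,0.04,0,0,0,0],[0,0,0.04,0,0,0,0],[0,0,0.026,0,0,0,0],[0,0,0,0,0,0,0],[0,0,0,0,0,0,0],[0,0,0,0,0,0,0]]]'; python3 go.py s -148 -62 0.047 -90
python3 - <<'E'
from h import *
for n in('top','side'):
    s=snap(n); save(s,'pt_%s.png'%n)
    from go import st
    T=monitor.sense(); d=np.array([np.cos(np.radians(19.6)),np.sin(np.radians(19.6)),0]); tip=np.array(T['tcp_pos'])+[0,0,.005]+.095*d
    print(n,'tip px',proj(s,tip).round(1),'bore px',proj(s,np.array([*st(-28,-62),.052])).round(1),proj(s,np.array([*st(-28,62),.052])).round(1))
u,v=proj(s,tip).astype(int)
s2=s['pixels'][v-40:v+35,u-60:u+40]; a=cv2.resize(s2,(800,600),interpolation=cv2.INTER_CUBIC); print('origin',u-60,v-40)
cv2.imwrite('pics/pt.png',a[...,::-1])
E
```

```text
t: 20.8
tcp_pos: [0.3956, 0.1702, 0.1204]
tool_rot: [0.986, 0.169, 0.001, 0.0]
force: [-0.2, 0.7, -1.7]
finger_gap: 0.139
gripper_force: 98.1
t 20.8 tcp [0.3956 0.1702 0.1204] yaw -70.5 F [-0.2  0.7 -1.7] gap 0.139 gf 98.1
now: units [-0.002  -0.0003  0.0917] mm [-1.6 -0.3 73.4]
after turn: units [-0.0018 -0.0003  0.0917]
turn z total -0.02 q6 1.38
rotvec units [ 0.   -0.02 -0.02]
top tip px [250.2 219.8] bore px [248.7 212.9] [204.9 229.1]
side tip px [238.5 199.4] bore px [244.5 213.6] [198.6 200.3]
origin 178 159
```

View pics/pt.png

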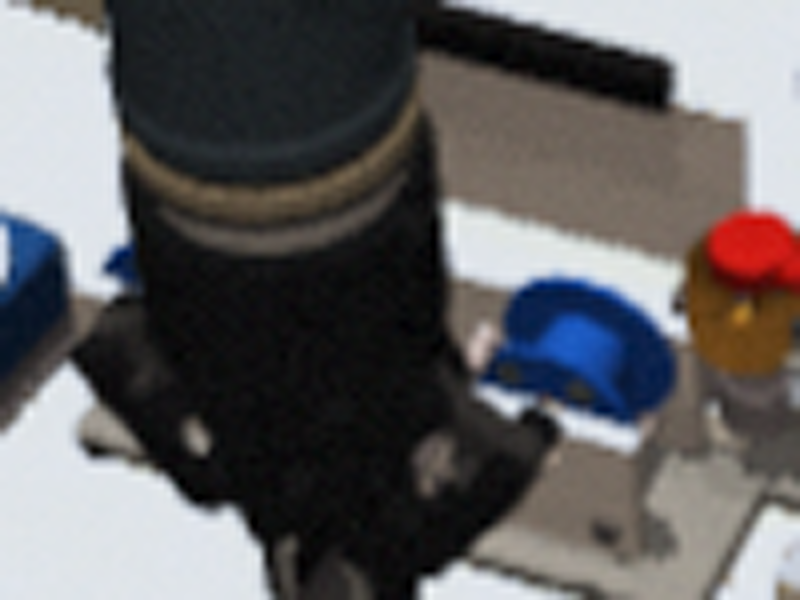

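```bash
python3 -m pendant '[[[-0.0018,0,0.04,0,0,0,0],[0,0,0.035,0,0,0,0],[0,0,0.0167,0,0,0,0],[0,0,0,0,0,0,0],[0,0,0,0,0,0,0],[0,0,0,0,0,0,0]]]'; python3 go.py s -148 -62 0.047 -90
python3 - <<'E'
from h import *
from go import st
im=[]
for n,w in(('top',(40,30)),('side',(40,30))):
    s=snap(n); C=cloud(s)
    T=monitor.sense(); d=np.array([np.cos(np.radians(19.6)),np.sin(np.radians(19.6)),0]); tip=np.array(T['tcp_pos'])+[0,0,.005]+.095*d
    u,v=proj(s,tip); print(n,'tip px',u.round(1),v.round(1),'bore',proj(s,np.array([*st(-28,-62),.052])).round(1)); u,v=int(u),int(v)
    print('crop origin',u-20,v-30); im.append(cv2.resize(s['pixels'][v-30:v+30,u-20:u+20],(400,600),interpolation=cv2.INTER_CUBIC))
cv2.imwrite('pics/pt2.png',np.hstack(im)[...,::-1])
E
```

```text
t: 21.5
tcp_pos: [0.3941, 0.1698, 0.0471]
tool_rot: [0.986, 0.169, 0.001, 0.0]
force: [-0.6, -0.0, -1.8]
finger_gap: 0.143
gripper_force: 98.0
t 21.5 tcp [0.3941 0.1698 0.0471] yaw -70.5 F [-0.6 -0.  -1.8] gap 0.143 gf 98.0
now: units [ 0.0001 -0.0002  0.0001] mm [ 0.1 -0.1  0.1]
after turn: units [ 0.0001 -0.0002  0.0001]
turn z total -0.02 q6 1.38
rotvec units [ 0.   -0.02 -0.02]
top tip px 252.0 221.8 bore [248.7 212.9]
crop origin 231 191
side tip px 240.2 221.0 bore [244.5 213.6]
crop origin 220 191
```

View pics/pt2.png

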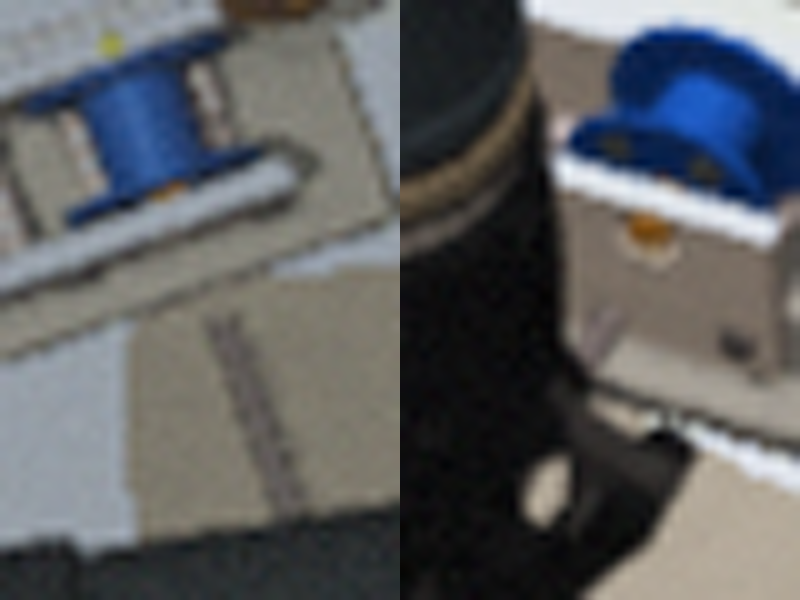

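```bash
cat > tip.py <<'E'
from h import *
from go import C as c0,PS
p=np.radians(PS); Q=np.array([[np.cos(p),-np.sin(p)],[np.sin(p),np.cos(p)]])
def tip(y,x0=-100,x1=-43):
  for n in('top','side'):
    A=[]
    for _ in range(3):
        s=snap(n); C=cloud(s); L=(C[...,:2]-c0)@Q*1000; Z=C[...,2]
        m=(Z>.036)&(Z<.068)&(abs(L[...,1]-y)<14)&(L[...,0]>x0)&(L[...,0]<x1)
        pl=onplane(s,*np.nonzero(m)[::-1],.053 if n=='top' else .052)[:,:2]
        A.append(np.c_[(pl-c0)@Q*1000 if n=='top' else L[m],Z[m]*1000])
    A=np.vstack(A); k=np.polyfit(A[:,0],A[:,1],1) if len(A)>6 else (0,0); kz=np.polyfit(A[:,0],A[:,2],1) if len(A)>6 else (0,0)
    print(n,len(A),'x range',np.percentile(A[:,0],[2,98]).round(1),'slope deg',np.degrees(k[0]).round(1),'y at -28',np.polyval(k,-28).round(1),'at -60',np.polyval(k,-60).round(1),'ztop slope',kz[0].round(3),'z@-60',np.polyval(kz,-60).round(1))
if __name__=='__main__':
    import sys; tip(float(sys.argv[1]))
E
python3 tip.py -62; python3 - <<'E'
from h import *
from tip import *
for n in('top','side'):
    s=snap(n); C=cloud(s); L=(C[...,:2]-c0)@Q*1000; hsv=cv2.cvtColor(s['pixels'],cv2.COLOR_RGB2HSV).astype(int)
    m=(hsv[...,0]>8)&(hsv[...,0]<34)&(hsv[...,1]>100)&(abs(abs(L[...,1])-62)<14)&(abs(L[...,0]+26)<14)&(C[...,2]>.03)&(C[...,2]<.06)
    P=(onplane(s,*np.nonzero(m)[::-1],.052)[:,:2]-c0)@Q*1000; print(n,P.round(1).tolist()[:12])
E
```

```text
top 162 x range [-98.9 -54.6] slope deg -0.1 y at -28 -62.4 at -60 -62.4 ztop slope 0.007 z@-60 54.1
side 67 x range [-73.1 -54.8] slope deg 2.4 y at -28 -63.7 at -60 -65.0 ztop slope 0.033 z@-60 51.3
top [[-17.5, -63.8], [-17.0, 60.5], [-17.9, 58.0], [-17.6, 66.4]]
side [[-24.4, -56.5], [-27.4, -57.8], [-26.5, -60.1], [-25.7, -62.3], [-24.8, -64.6], [-30.3, -59.1], [-29.5, -61.4], [-28.6, -63.6], [-27.8, -65.9], [-32.4, -62.7], [-31.6, -64.9], [-30.7, -67.2]]
```

Punch line at y −62.4, straight, shank axis about z 51: aligned. Push.

```bash
python3 -m pendant '[[[0.015,0,0,0,0,0,0],[0.015,0,0,0,0,0,0],[0.01,0,0,0,0,0,0],[0.01,0,0,0,0,0,0],[0.01,0,0,0,0,0,0],[0,0,0,0,0,0,0],[0,0,0,0,0,0,0]]]'; python3 go.py s -62 -62 0.047 -90
```

```text
t: 22.7
tcp_pos: [0.4372, 0.1855, 0.0458]
tool_rot: [0.986, 0.169, -0.001, 0.0]
force: [-2.3, -0.6, -1.1]
finger_gap: 0.142
gripper_force: 98.2
t 22.7 tcp [0.4372 0.1855 0.0458] yaw -70.5 F [-2.3 -0.6 -1.1] gap 0.142 gf 98.2
now: units [ 0.0503  0.0001 -0.0017] mm [40.2  0.1 -1.3]
after turn: units [ 0.0503  0.0002 -0.0015]
turn z total -0.02 q6 1.4
rotvec units [-0.    0.02 -0.02]
```

```bash
python3 -m pendant '[[[0.01,0,-0.0015,0,0,0,0],[0.01,0,0,0,0,0,0],[0.01,0,0,0,0,0,0],[0.01,0,0,0,0,0,0],[0,0,0,0,0,0,0],[0.008,0,0,0,0,0,0],[0.005,0,0,0,0,0,0],[0,0,0,0,0,0,0],[0,0,0,0,0,0,0],[0,0,0,0,0,0,0]]]'; python3 go.py s -62 -62 0.047 -90
cat > ax.py <<'E'
from h import *
from tip import c0,Q
for n in('top','side'):
    s=snap(n); C=cloud(s); L=(C[...,:2]-c0)@Q*1000; hsv=cv2.cvtColor(s['pixels'],cv2.COLOR_RGB2HSV).astype(int)
    m=(hsv[...,0]>8)&(hsv[...,0]<34)&(hsv[...,1]>90)&(abs(L[...,1])<95)&(L[...,0]>-45)&(L[...,0]<110)&(C[...,2]<.085)&(C[...,2]>-.01)
    k,l,st,ce=cv2.connectedComponentsWithStats(m.astype(np.uint8),connectivity=8)
    for i in range(1,k):
        if st[i,4]>2: print(n,'brass',ce[i].round(0),st[i,4],np.median(L[l==i],0).round(0),np.median(C[l==i][:,2]).round(3),'len',np.ptp(L[l==i],axis=0).round(0))
    V=s['pixels'].max(-1); m=(C[...,2]>.08)&(C[...,2]<.098)&(V<70)&(abs(L[...,1])<100)&(L[...,0]>60)&(L[...,0]<150)
    print(n,'rail',m.sum(),np.median(L[m],0).round(1),np.percentile(L[m][:,1],[2,98]).round(0) if m.any() else '')
E
python3 ax.py
```

```text
t: 23.7
tcp_pos: [0.4786, 0.1998, 0.0473]
tool_rot: [0.986, 0.169, 0.0, -0.0]
force: [-0.1, 0.0, -2.4]
finger_gap: 0.141
gripper_force: 98.3
t 23.7 tcp [0.4786 0.1998 0.0473] yaw -70.5 F [-0.1  0.  -2.4] gap 0.141 gf 98.3
now: units [-0.0045 -0.0003  0.0004] mm [-3.6 -0.2  0.3]
after turn: units [-0.0045 -0.0003  0.0004]
turn z total -0.02 q6 1.41
rotvec units [ 0.   -0.   -0.02]
top brass [237. 185.] 49 [ 58. -58.] 0.031 len [45. 13.]
top rail 209 [98.2  1.3] [-51.  89.]
side brass [260. 195.] 11 [ 65. -60.] 0.022 len [38. 11.]
side brass [199. 200.] 12 [-27.  61.] 0.052 len [ 8. 12.]
side rail 54 [ 97.  -41.1] [-53. -26.]
```

Axle 1 went out. Withdraw and recheck.

```bash
python3 -m pendant '[[[-0.03,0,0,0,0,0,0],[-0.04,0,0,0,0,0,0],[-0.041,0,0,0,0,0,0],[0,0,0,0,0,0,0],[0,0,0,0,0,0,0]]]'; python3 go.py s -148 62 0.047 -90; python3 ax.py; python3 - <<'E'
from h import *
im=[]
t=snap('top');s=snap('side')
a=cv2.resize(t['pixels'][165:235,185:285],(800,560),interpolation=cv2.INTER_CUBIC)
cv2.imwrite('pics/ax1.png',a[...,::-1])
from tip import c0,Q
C=cloud(t); L=(C[...,:2]-c0)@Q*1000
hsv=cv2.cvtColor(t['pixels'],cv2.COLOR_RGB2HSV).astype(int)
m=(hsv[...,0]>8)&(hsv[...,0]<34)&(hsv[...,1]>90)&(abs(L[...,1]+60)<20)&(L[...,0]>30)&(L[...,0]<100)&(C[...,2]>-.01)
for a,b in zip(L[m],C[m][:,2]): print(a.round(0),(b*1000).round(0),end=' ')
E
```

```text
t: 24.3
tcp_pos: [0.3944, 0.1701, 0.0474]
tool_rot: [0.986, 0.169, -0.0, -0.0]
force: [-0.1, 0.3, -0.5]
finger_gap: 0.141
gripper_force: 99.0
t 24.3 tcp [0.3944 0.1701 0.0474] yaw -70.5 F [-0.1  0.3 -0.5] gap 0.141 gf 99.0
now: units [-0.0007 -0.1549  0.0006] mm [  -0.5 -123.9    0.4]
after turn: units [-0.0003 -0.1549  0.0005]
turn z total -0.02 q6 1.38
rotvec units [-0.    0.   -0.02]
top brass [237. 184.] 48 [ 58. -58.] 0.028 len [43. 13.]
top rail 212 [98.4  0.8] [-51.  88.]
side brass [264. 192.] 7 [ 28. -91.] 0.084 len [81. 35.]
side brass [259. 195.] 12 [ 66. -61.] 0.023 len [46. 13.]
side rail 74 [ 97. -35.] [-54. -16.]
[ 80. -56.] 13.0 [ 79. -58.] 13.0 [ 81. -51.] -0.0 [ 78. -55.] 15.0 [ 76. -57.] 20.0 [ 76. -60.] 14.0 [ 75. -54.] 15.0 [ 73. -56.] 19.0 [ 72. -59.] 19.0 [ 72. -62.] 16.0 [ 72. -53.] 18.0 [ 70. -56.] 21.0 [ 69. -58.] 21.0 [ 72. -60.] 2.0 [ 67. -55.] 23.0 [ 66. -57.] 26.0 [ 65. -60.] 23.0 [ 65. -54.] 24.0 [ 63. -57.] 29.0 [ 62. -59.] 26.0 [ 65. -61.] 3.0 [ 60. -56.] 33.0 [ 59. -58.] 32.0 [ 59. -61.] 27.0 [ 57. -55.] 32.0 [ 56. -57.] 31.0 [ 55. -60.] 33.0 [ 59. -62.] 5.0 [ 53. -57.] 38.0 [ 52. -59.] 37.0 [ 50. -62.] 42.0 [ 50. -56.] 40.0 [ 48. -59.] 43.0 [ 47. -61.] 43.0 [ 47. -64.] 41.0 [ 47. -55.] 43.0 [ 46. -58.] 43.0 [ 44. -60.] 47.0 [ 44. -63.] 45.0 [ 42. -57.] 49.0 [ 42. -59.] 45.0 [ 41. -62.] 46.0 [ 40. -64.] 45.0 [ 40. -56.] 47.0 [ 40. -58.] 44.0 [ 39. -61.] 43.0 [ 44. -62.] 4.0 [ 37. -57.] 42.0 [ 42. -58.] 3.0
```

View pics/ax1.png

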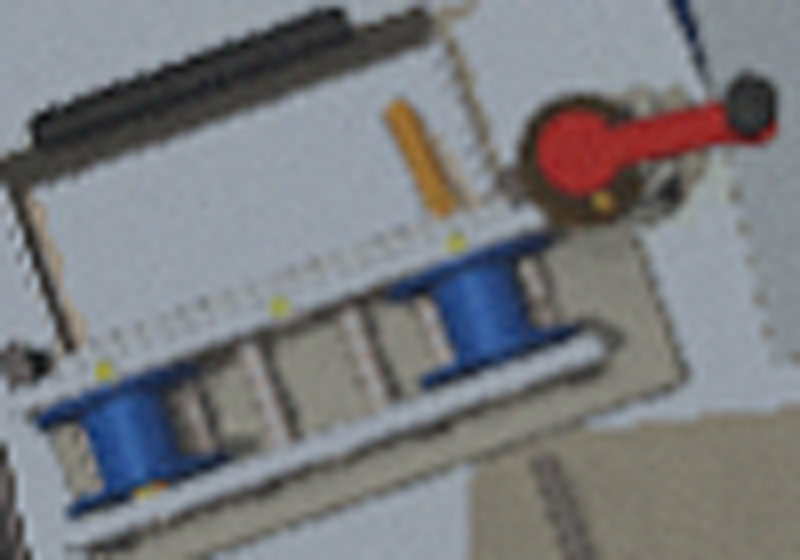

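Axle 1 leans from the keeper bar (crop (440,210)) into the tray floor (400,105), middle low and inside the tray. Now axle 3.

```bash
python3 -m pendant '[[[0,-0.0387,0,0,0,0,0],[0,-0.0387,0,0,0,0,0],[0,-0.0387,0,0,0,0,0],[0,-0.0388,0.0005,0,0,0,0],[0,0,0,0,0,0,0],[0,0,0,0,0,0,0],[0,0,0,0,0,0,0]]]'; python3 go.py s -148 62 0.047 -90; python3 tip.py 62
```

```text
t: 25.2
tcp_pos: [0.354, 0.2867, 0.0468]
tool_rot: [0.986, 0.169, 0.0, 0.0]
force: [0.2, 0.5, -1.1]
finger_gap: 0.143
gripper_force: 99.0
t 25.2 tcp [0.354  0.2867 0.0468] yaw -70.5 F [ 0.2  0.5 -1.1] gap 0.143 gf 99.0
now: units [-0.0016 -0.0007 -0.0003] mm [-1.3 -0.6 -0.2]
after turn: units [-0.0016 -0.0007 -0.0003]
turn z total -0.02 q6 1.67
rotvec units [ 0.   -0.   -0.02]
top 150 x range [-95. -54.] slope deg -0.4 y at -28 58.6 at -60 58.9 ztop slope -0.024 z@-60 53.0
side 112 x range [-83.9 -54.2] slope deg -1.2 y at -28 56.9 at -60 57.6 ztop slope -0.018 z@-60 51.0
```

```bash
python3 -m pendant '[[[-0.0016,-0.0036,0,0,0,0,0],[0,0,0,0,0,0,0],[0,0,0,0,0,0,0],[0,0,0,0,0,0,0]]]'; python3 go.py s -148 64 0.047 -90; python3 tip.py 64; python3 - <<'E'
from h import *
from tip import *
t=snap('top'); C=cloud(t); L=(C[...,:2]-c0)@Q*1000; hsv=cv2.cvtColor(t['pixels'],cv2.COLOR_RGB2HSV).astype(int)
for k in(-1,1):
    m=(hsv[...,0]>98)&(hsv[...,0]<125)&(hsv[...,1]>120)&(abs(L[...,1]-62*k)<32)&(abs(L[...,0])<32)&(C[...,2]>.062)&(C[...,2]<.09)
    q=L[m]; f=q[q[:,0]<-8]; b=q[q[:,0]>8]; print(k,'x',np.percentile(q[:,0],[2,98]).round(1),'flange y',np.percentile(f[:,1],[2,98]).round(1),np.percentile(b[:,1],[2,98]).round(1))
E
```

```text
t: 25.9
tcp_pos: [0.3513, 0.2893, 0.0468]
tool_rot: [0.986, 0.169, -0.0, 0.0]
force: [-0.5, 0.8, -1.3]
finger_gap: 0.141
gripper_force: 99.0
t 25.9 tcp [0.3513 0.2893 0.0468] yaw -70.5 F [-0.5  0.8 -1.3] gap 0.141 gf 99.0
now: units [ 0.0005  0.0011 -0.0002] mm [ 0.4  0.9 -0.2]
after turn: units [ 0.0005  0.0011 -0.0002]
turn z total -0.02 q6 1.67
rotvec units [ 0.    0.   -0.02]
top 150 x range [-96.5 -55.6] slope deg -0.2 y at -28 62.6 at -60 62.8 ztop slope -0.03 z@-60 53.1
side 108 x range [-85.3 -55.8] slope deg 0.4 y at -28 61.8 at -60 61.6 ztop slope -0.036 z@-60 51.3
-1 x [-17.1  14.5] flange y [-80.1 -41. ] [-80.5 -39. ]
1 x [-17.2  15.1] flange y [40.  82.2] [40.2 83.3]
```

```bash
python3 -m pendant '[[[0.015,0,0,0,0,0,0],[0.015,0,0,0,0,0,0],[0.01,0,0,0,0,0,0],[0.01,0,0,0,0,0,0],[0.01,0,-0.001,0,0,0,0],[0.01,0,-0.001,0,0,0,0],[0,0,0,0,0,0,0]]]'; python3 -m pendant '[[[0.01,0,0,0,0,0,0],[0.01,0,0,0,0,0,0],[0.01,0,0,0,0,0,0],[0.008,0,0,0,0,0,0],[0.006,0,0,0,0,0,0],[0,0,0,0,0,0,0],[0,0,0,0,0,0,0],[0,0,0,0,0,0,0]]]'; python3 go.py s -62 64 0.047 -90;python3 ax.py
```

```text
t: 26.95
tcp_pos: [0.4062, 0.3088, 0.0486]
tool_rot: [0.986, 0.169, 0.002, -0.0]
force: [-0.9, -0.3, -2.0]
finger_gap: 0.14
gripper_force: 99.0
t: 27.75
tcp_pos: [0.439, 0.3204, 0.0487]
tool_rot: [0.986, 0.169, 0.002, -0.0]
force: [2.3, 2.3, -5.7]
finger_gap: 0.145
gripper_force: 98.4
t 27.8 tcp [0.439  0.3204 0.0487] yaw -70.5 F [ 2.3  2.3 -5.7] gap 0.145 gf 98.4
now: units [-0.0083  0.0009  0.0021] mm [-6.7  0.7  1.6]
after turn: units [-0.0083  0.0009  0.0021]
turn z total -0.02 q6 1.66
rotvec units [-0.   -0.03 -0.02]
top brass [237. 184.] 48 [ 59. -58.] 0.028 len [44. 13.]
top brass [197. 199.] 48 [59. 59.] 0.027 len [46. 10.]
top rail 206 [98.1  2. ] [-51.  54.]
side brass [216. 184.] 13 [68. 57.] 0.018 len [44. 24.]
side brass [229. 190.] 3 [23. -0.] 0.062 len [5. 3.]
side brass [259. 195.] 10 [ 67. -61.] 0.023 len [39. 12.]
side rail 189 [97.5 -1.4] [-52.  51.]
```

```bash
python3 -m pendant '[[[-0.02,0,0.002,0,0,0,0],[-0.04,0,0,0,0,0,0],[-0.04,0,0,0,0,0,0],[-0.025,0,0,0,0,0,0],[0,0,0,0,0,0,0],[0,0,-0.06,0,0,0,0],[0,0,-0.06,0,0,0,0],[0,0,-0.06,0,0,0,0],[0,0,-0.015,0,0,0,0],[0,0,0,0,0,0,0],[0,0,0,0,0,0,0]]]'; python3 go.py 0.4895 0.0025 0.2 4; python3 ax.py
```

```text
t: 28.95
tcp_pos: [0.3434, 0.2864, 0.203]
tool_rot: [0.986, 0.169, 0.001, -0.0]
force: [-0.3, 0.0, -1.0]
finger_gap: 0.146
gripper_force: 99.0
t 28.9 tcp [0.3434 0.2864 0.203 ] yaw -70.5 F [-0.3  0.  -1. ] gap 0.146 gf 99.0
now: units [0.0539 0.3955 0.0038] mm [ 43.2 316.4   3.1]
after turn: units [-0.3667  0.1575  0.0038]
turn z total -10.84 q6 1.68
rotvec units [ 1.000e-02 -1.000e-02 -1.084e+01]
top brass [237. 184.] 48 [ 59. -58.] 0.027 len [43. 13.]
top brass [197. 200.] 51 [58. 59.] 0.031 len [45. 10.]
top rail 214 [97.8  0.7] [-51.  88.]
side brass [216. 184.] 14 [68. 58.] 0.019 len [45. 25.]
side brass [229. 190.] 3 [26.  1.] 0.059 len [8. 4.]
side brass [264. 193.] 5 [ 24. -93.] 0.083 len [12.  3.]
side brass [259. 195.] 11 [ 66. -62.] 0.024 len [43. 11.]
side brass [264. 198.] 4 [ 18. -94.] 0.07 len [2. 1.]
side rail 197 [97.1 -3.2] [-53.  50.]
```

Both axles are in the tray. Return the punch.

```bash
python3 -m pendant '[[[0.0068,0.0494,0,0,0,0,0],[0.0068,0.0494,0,0,0,0,0],[0.0068,0.0494,0,0,0,0,0],[0.0068,0.0494,0,0,0,0,0],[0.0068,0.0494,0,0,0,0,0],[0.0068,0.0494,0,0,0,0,0],[0.0068,0.0494,0,0,0,0,0],[0.0063,0.0497,0,0,0,0,0],[0,0,0,0,0,-1,0],[0,0,0,0,0,-1,0],[0,0,0,0,0,-1,0],[0,0,0,0,0,-1,0],[0,0,0,0,0,-1,0],[0,0,0,0,0,-1,0],[0,0,0,0,0,-1,0],[0,0,0,0,0,-1,0],[0,0,0,0,0,-1,0],[0,0,0,0,0,-1,0],[0,0,0,0,0,-0.84,0],[0,0,0,0,0,0,0]]]'
python3 -m pendant '[[[0,0,0.05,0,0,0,0],[0,0,0.05,0,0,0,0],[0,0,0.045,0,0,0,0],[0,0,0,0,0,0,0],[0,0,0,0,0,0,0],[0,0,0,0,0,0,0]]]'; python3 go.py 0.4899 0.0025 0.03 4
```

```text
t: 31.05
tcp_pos: [0.4884, 0.0025, 0.2011]
tool_rot: [0.682, 0.731, -0.001, -0.002]
force: [-0.2, 0.3, -0.6]
finger_gap: 0.141
gripper_force: 99.0
t: 31.65
tcp_pos: [0.4903, 0.0023, 0.088]
tool_rot: [0.682, 0.731, 0.001, 0.001]
force: [0.3, -1.1, -0.5]
finger_gap: 0.15
gripper_force: 98.9
t 31.6 tcp [0.4903 0.0023 0.088 ] yaw 4.0 F [ 0.3 -1.1 -0.5] gap 0.15 gf 98.9
now: units [ 0.0004 -0.0006  0.0725] mm [ 0.3 -0.5 58. ]
after turn: units [ 0.0003 -0.0004  0.0725]
turn z total -0.0 q6 -0.29
rotvec units [ 0.02  0.01 -0.  ]
```

```bash
python3 -m pendant '[[[0,0,0.03,0,0,0,0],[0,0,0.02,0,0,0,0],[0,0,0.012,0,0,0,0],[0,0,0.008,0,0,0,0],[0,0,0.0015,0,0,0,0],[0,0,0,0,0,0,0],[0,0,0,0,0,0,0]]]'; python3 go.py 0.4899 0.0025 0.03 4
```

```text
t: 32.35
tcp_pos: [0.4896, 0.0024, 0.0302]
tool_rot: [0.682, 0.731, 0.0, 0.001]
force: [-0.4, -0.0, -1.7]
finger_gap: 0.141
gripper_force: 99.2
t 32.4 tcp [0.4896 0.0024 0.0302] yaw 4.0 F [-0.4 -0.  -1.7] gap 0.141 gf 99.2
now: units [0.0001 0.0003 0.0003] mm [0.1 0.3 0.2]
after turn: units [0.0001 0.0003 0.0003]
turn z total 0.0 q6 -0.29
rotvec units [0.01 0.   0.  ]
```

Release and rise; then measure spools and box.

```bash
python3 -m pendant '[[[0,0,0,0,0,0,0.28],[0,0,0,0,0,0,0.28],[0,0,0,0,0,0,0.28],[0,0,-0.02,0,0,0,0.28],[0,0,-0.05,0,0,0,0.28],[0,0,-0.06,0,0,0,0.5],[0,0,-0.06,0,0,0,0.5],[0,0,-0.03,0,0,0,0.5],[0,0,0,0,0,0,0.6],[0,0,0,0,0,0,0.6]]]'; python3 meas.py 2>/dev/null | egrep '==|box|punch|rest|case|knob'; python3 go.py s 0 -61.5 0.14 0
```

```text
t: 33.35
tcp_pos: [0.489, 0.0025, 0.2059]
tool_rot: [0.682, 0.731, 0.0, 0.0]
force: [0.6, 0.1, -0.0]
finger_gap: 0.598
gripper_force: 0.0
== top
t 33.4 tcp [0.4883 0.0026 0.205 ] yaw 4.0 F [ 0.5 -0.3  0.5] gap 0.6 gf 0.0
now: units [0.2671 0.0754 0.0812] mm [213.7  60.3  65. ]
after turn: units [0.2371 0.1443 0.0812]
turn z total -2.27 q6 -0.29
rotvec units [-0.01 -0.01 -2.27]
```

```bash
python3 -m pendant '[[[0,0,0,0,0,-0.76,0.6],[0,0,0,0,0,-0.76,0.6],[0,0,0,0,0,-0.75,0.6],[0.0395,0.024,0,0,0,0,0.6],[0.0395,0.024,0,0,0,0,0.6],[0.0395,0.024,0,0,0,0,0.6],[0.0395,0.024,0,0,0,0,0.6],[0.0395,0.024,0,0,0,0,0.6],[0.0396,0.024,0,0,0,0,0.6],[0,0,0.04,0,0,0,0.6],[0,0,0.04,0,0,0,0.6],[0,0,0,0,0,0,0.6],[0,0,0,0,0,0,0.6],[0,0,0,0,0,0,0.6]]]'; python3 go.py s 0 -61.5 0.08 0
```

```text
t: 34.8
tcp_pos: [0.5347, 0.2196, 0.1422]
tool_rot: [0.577, 0.817, 0.0, 0.0]
force: [0.2, -0.4, 1.2]
finger_gap: 0.599
gripper_force: 0.0
t 34.8 tcp [0.5347 0.2196 0.1422] yaw 19.6 F [ 0.2 -0.4  1.2] gap 0.599 gf 0.0
now: units [ 0.001  -0.0014  0.0777] mm [ 0.8 -1.1 62.2]
after turn: units [ 0.001  -0.0013  0.0777]
turn z total -0.0 q6 -0.15
rotvec units [ 0.01  0.   -0.  ]
```

```bash
python3 -m pendant '[[[0,0,0.035,0,0,0,0.6],[0,0,0.03,0,0,0,0.6],[0,0,0.0122,0,0,0,0.6],[0,0,0.003,0,0,0,0.6],[0,0,0,0,0,0,0.6],[0,0,0,0,0,0,0.6]]]';  python3 -m pendant '[[[0,0,0,0,0,0,0.2],[0,0,0,0,0,0,0.2],[0,0,0,0,0,0,0.2],[0,0,0,0,0,0,0.2],[0,0,0,0,0,0,0.2]]]' 40; python3 go.py s 0 -61.5 0.08 0
```

```text
t: 35.4
tcp_pos: [0.5351, 0.22, 0.0788]
tool_rot: [0.576, 0.817, 0.001, 0.001]
force: [0.9, 0.1, 0.5]
finger_gap: 0.605
gripper_force: 0.0
t: 35.9
tcp_pos: [0.5347, 0.22, 0.0785]
tool_rot: [0.576, 0.817, 0.001, 0.001]
force: [-0.5, -0.6, 6.0]
finger_gap: 0.388
gripper_force: 41.9
t 35.9 tcp [0.5347 0.22   0.0785] yaw 19.6 F [-0.5 -0.6  6. ] gap 0.388 gf 41.9
now: units [ 0.0006 -0.0015 -0.0019] mm [ 0.5 -1.2 -1.5]
after turn: units [ 0.0006 -0.0015 -0.0019]
turn z total 0.0 q6 -0.15
rotvec units [0.02 0.   0.  ]
```

```bash
sed -i "s/^    m=big(reg(.35,.55,.1,.38,.078.*$//" meas.py; python3 -m pendant '[[[0,0,-0.02,0,0,0,0.2],[0,0,-0.04,0,0,0,0.2],[0,0,-0.05,0,0,0,0.2],[0,0,-0.05,0,0,0,0.2],[0,0,-0.03,0,0,0,0.2],[0,0,0,0,0,0,0.2],[0,0,0,0,0,0,0.2]]]'; python3 meas.py 2>/dev/null | egrep '==|box|punch|rest|case|knob|spool';python3 ax.py|grep -v rail; python3 go.py 0.6257 -0.1914 0.15 5.9
```

```text
t: 36.6
tcp_pos: [0.5335, 0.2197, 0.2292]
tool_rot: [0.576, 0.817, -0.0, -0.0]
force: [-0.3, 0.3, -1.2]
finger_gap: 0.382
gripper_force: 41.2
== top
box rim 210x80 (array([ 575.8, -196.4]), 208.2, 82.4, 5.75) 0.0472074797415993 328
rest 108x44 (array([488.1,  17.8]), 105.5, 41.1, -85.52) 363
punchgrip (array([484. ,  -8.6]), 46.5, 21.2, 89.42) 0.042795192506704716
case 84 (array([407. , 392.1]), 37.5, 18.3, -36.28) 0.035964735514293356
knobbar 38x14 (array([434.9, 426.7]), 37.9, 16.0, 54.73) 0.08101879439812087 77
== side
box rim 210x80 (array([ 576. , -197.1]), 211.8, 78.6, 6.09) 0.045864252824291095 602
rest 108x44 (array([487.7,  16.2]), 106.6, 44.8, -86.56) 596
punchgrip (array([488.7,  -9.8]), 50.4, 13.8, -85.6) 0.04022876338225465
case 84 (array([432. , 429.2]), 89.0, 84.0, -78.08) 0.03356719007545661
knobbar 38x14 (array([428.5, 418.5]), 50.9, 14.9, 54.66) 0.07952286195256925 76
spool [0.5   0.332 0.063] 0.08 275
side brass [216. 184.] 14 [70. 57.] 0.017 len [42. 27.]
side brass [229. 190.] 3 [24.  1.] 0.061 len [6. 4.]
side brass [264. 191.] 4 [ 33. -91.] 0.084 len [73. 33.]
side brass [259. 196.] 18 [ 64. -61.] 0.024 len [58. 44.]
side brass [252. 196.] 4 [ 24. -61.] 0.06 len [5. 3.]
side brass [264. 199.] 3 [ 18. -94.] 0.07 len [4. 2.]
t 36.8 tcp [0.5329 0.2195 0.2275] yaw 19.6 F [ 0.1  0.4 -0.7] gap 0.384 gf 41.2
now: units [-0.5229 -0.0627  0.0968] mm [-418.3  -50.2   77.4]
after turn: units [-0.5229  0.0626  0.0969]
turn z total 1.99 q6 -0.15
rotvec units [-0.03 -0.    1.99]
```

```bash
python3 -m pendant '[[[0,0,0,0,0,1,0.2],[0,0,0,0,0,1,0.2],[-0.0523,0.0063,0,0,0,0,0.2],[-0.0523,0.0063,0,0,0,0,0.2],[-0.0523,0.0063,0,0,0,0,0.2],[-0.0523,0.0063,0,0,0,0,0.2],[-0.0523,0.0063,0,0,0,0,0.2],[-0.0523,0.0063,0,0,0,0,0.2],[-0.0523,0.0063,0,0,0,0,0.2],[-0.0523,0.0063,0,0,0,0,0.2],[-0.0523,0.0063,0,0,0,0,0.2],[-0.0523,0.006,0,0,0,0,0.2],[0,0,0.05,0,0,0,0.2],[0,0,0.05,0,0,0,0.2],[0,0,0,0,0,0,0.2],[0,0,0,0,0,0,0.2],[0,0,0,0,0,0,0.2]]]';python3 go.py 0.6257 -0.1914 0.063 5.9
```

```text
t: 38.5
tcp_pos: [0.628, -0.1915, 0.1511]
tool_rot: [0.67, 0.743, 0.0, 0.002]
force: [-0.6, 0.1, 0.4]
finger_gap: 0.389
gripper_force: 41.2
t 38.5 tcp [ 0.628  -0.1915  0.1511] yaw 5.9 F [-0.6  0.1  0.4] gap 0.389 gf 41.2
now: units [ 0.0006 -0.0031  0.1102] mm [ 0.5 -2.5 88.1]
after turn: units [ 0.0005 -0.0028  0.1102]
turn z total 0.0 q6 -0.57
rotvec units [0.02 0.01 0.  ]
```

```bash
python3 -m pendant '[[[0,-0.0015,0.035,0,0,0,0.2],[0,0,0.035,0,0,0,0.2],[0,0,0.025,0,0,0,0.2],[0,0,0.01,0,0,0,0.2],[0,0,0.004,0,0,0,0.2],[0,0,0,0,0,0,0.2],[0,0,0,0,0,0,0.2]]]';python3 go.py 0.6257 -0.1914 0.063 5.9;  python3 -m pendant '[[[0,0,0,0,0,0,0.6],[0,0,0,0,0,0,0.6],[0,0,0,0,0,0,0.6],[0,0,-0.02,0,0,0,0.6],[0,0,-0.05,0,0,0,0.6],[0,0,-0.06,0,0,0,0.6],[0,0,-0.05,0,0,0,0.6],[0,0,0,0,0,0,0.6],[0,0,0,0,0,0,0.6]]]'; python3 go.py s 0 63 0.2 0
```

```text
t: 39.2
tcp_pos: [0.6266, -0.1918, 0.064]
tool_rot: [0.67, 0.742, 0.0, 0.002]
force: [0.1, -0.4, -0.5]
finger_gap: 0.387
gripper_force: 41.2
t 39.2 tcp [ 0.6266 -0.1918  0.064 ] yaw 5.9 F [ 0.1 -0.4 -0.5] gap 0.387 gf 41.2
now: units [ 0.0006 -0.0011  0.0012] mm [ 0.5 -0.9  1. ]
after turn: units [ 0.0006 -0.0011  0.0012]
turn z total -0.0 q6 -0.57
rotvec units [ 0.02  0.01 -0.  ]
t: 40.1
tcp_pos: [0.6261, -0.1917, 0.209]
tool_rot: [0.67, 0.742, 0.001, 0.002]
force: [-0.1, -0.1, -0.3]
finger_gap: 0.601
gripper_force: 0.0
t 40.1 tcp [ 0.6261 -0.1917  0.209 ] yaw 5.9 F [-0.1 -0.1 -0.3] gap 0.601 gf 0.0
now: units [ 0.675  -0.0996  0.0093] mm [540.  -79.7   7.4]
after turn: units [0.6794 0.0635 0.0112]
turn z total -2.0 q6 -0.57
rotvec units [ 0.03  0.02 -2.  ]
```

```bash
python3 -m pendant '[[[0,0,0,0,0,-1,0.6],[0,0,0,0,0,-1,0.6],[0.0523,0.0049,0,0,0,0,0.6],[0.0523,0.0049,0,0,0,0,0.6],[0.0523,0.0049,0,0,0,0,0.6],[0.0523,0.0049,0,0,0,0,0.6],[0.0523,0.0049,0,0,0,0,0.6],[0.0523,0.0049,0,0,0,0,0.6],[0.0523,0.0049,0,0,0,0,0.6],[0.0523,0.0049,0,0,0,0,0.6],[0.0523,0.0049,0,0,0,0,0.6],[0.0523,0.0049,0,0,0,0,0.6],[0.0523,0.0049,0,0,0,0,0.6],[0.0523,0.0049,0,0,0,0,0.6],[0.0519,0.0049,0,0,0,0,0.6],[0,0,0.043,0,0,0,0.6],[0,0,0.043,0,0,0,0.6],[0,0,0,0,0,0,0.6],[0,0,0,0,0,0,0.6],[0,0,0,0,0,0,0.6]]]';python3 go.py s 0 63 0.079 0; python3 meas.py 2>/dev/null | egrep '==|box|spool'; python3 ax.py
```

```text
t: 42.1
tcp_pos: [0.4919, 0.3378, 0.1386]
tool_rot: [0.577, 0.817, 0.001, 0.0]
force: [1.5, -0.3, 0.3]
finger_gap: 0.598
gripper_force: 0.0
t 42.1 tcp [0.4919 0.3378 0.1386] yaw 19.6 F [ 1.5 -0.3  0.3] gap 0.598 gf 0.0
now: units [-0.0004 -0.0005  0.0744] mm [-0.3 -0.4 59.6]
after turn: units [-0.0004 -0.0004  0.0744]
turn z total -0.0 q6 0.07
rotvec units [ 0.01 -0.   -0.  ]
== top
box rim 210x80 (array([ 576. , -195.9]), 209.2, 81.8, 6.24) 0.04759636855896023 327
== side
box rim 210x80 (array([ 575.8, -197. ]), 212.0, 78.8, 6.12) 0.04584614793081043 605
spool [0.5   0.332 0.063] 0.081 274
top brass [237. 185.] 48 [ 58. -58.] 0.03 len [43. 13.]
top brass [197. 194.] 3 [74. 55.] 0.014 len [7. 2.]
top brass [242. 195.] 4 [ 22. -61.] 0.062 len [2. 3.]
top brass [220. 202.] 4 [24.  1.] 0.063 len [4. 4.]
top rail 204 [98.2  1. ] [-51.  86.]
side brass [217. 184.] 17 [68. 57.] 0.02 len [44. 25.]
side brass [264. 190.] 4 [ 37. -89.] 0.083 len [68. 31.]
side brass [230. 190.] 4 [22.  1.] 0.06 len [4. 3.]
side brass [256. 196.] 19 [ 58. -61.] 0.031 len [63. 24.]
side rail 196 [96.7 -2.6] [-53.  50.]
```

```bash
python3 -m pendant '[[[0,0,0.035,0,0,0,0.6],[0,0,0.028,0,0,0,0.6],[0,0,0.01,0,0,0,0.6],[0,0,0.002,0,0,0,0.6],[0,0,0,0,0,0,0.6],[0,0,0,0,0,0,0.6],[0,0,0,0,0,0,0.2],[0,0,0,0,0,0,0.2],[0,0,0,0,0,0,0.2],[0,0,0,0,0,0,0.2],[0,0,0,0,0,0,0.2]]]' 40; python3 go.py s 0 63 0.079 0;  python3 -m pendant '[[[0,0,-0.02,0,0,0,0.2],[0,0,-0.04,0,0,0,0.2],[0,0,-0.05,0,0,0,0.2],[0,0,-0.05,0,0,0,0.2],[0,0,-0.03,0,0,0,0.2],[0,0,0,0,0,0,0.2],[0,0,0,0,0,0,0.2]]]';  python3 go.py 0.5263 -0.2017 0.15 6.1
```

```text
t: 43.4
tcp_pos: [0.4915, 0.3381, 0.0784]
tool_rot: [0.576, 0.817, 0.001, 0.0]
force: [-0.4, -0.2, 6.3]
finger_gap: 0.384
gripper_force: 42.4
t 43.4 tcp [0.4915 0.3381 0.0784] yaw 19.6 F [-0.4 -0.2  6.3] gap 0.384 gf 42.4
now: units [-0.0009 -0.0002 -0.0007] mm [-0.7 -0.1 -0.6]
after turn: units [-0.0009 -0.0002 -0.0007]
turn z total 0.0 q6 0.07
rotvec units [ 0.01 -0.    0.  ]
t: 44.1
tcp_pos: [0.4905, 0.3376, 0.2291]
tool_rot: [0.576, 0.817, -0.0, -0.0]
force: [-0.4, 0.2, -2.2]
finger_gap: 0.387
gripper_force: 41.8
t 44.1 tcp [0.4905 0.3376 0.2291] yaw 19.6 F [-0.4  0.2 -2.2] gap 0.387 gf 41.8
now: units [-0.6499 -0.1842  0.099 ] mm [-520.  -147.4   79.2]
after turn: units [-0.675  -0.0272  0.0989]
turn z total 1.97 q6 0.07
rotvec units [-0.    0.    1.97]
```

```bash
python3 -m pendant '[[[0,0,0,0,0,0.98,0.2],[0,0,0,0,0,0.98,0.2],[-0.0519,-0.0021,0,0,0,0,0.2],[-0.0519,-0.0021,0,0,0,0,0.2],[-0.0519,-0.0021,0,0,0,0,0.2],[-0.0519,-0.0021,0,0,0,0,0.2],[-0.0519,-0.0021,0,0,0,0,0.2],[-0.0519,-0.0021,0,0,0,0,0.2],[-0.0519,-0.0021,0,0,0,0,0.2],[-0.0519,-0.0021,0,0,0,0,0.2],[-0.0519,-0.0021,0,0,0,0,0.2],[-0.0519,-0.0021,0,0,0,0,0.2],[-0.0519,-0.0021,0,0,0,0,0.2],[-0.0519,-0.0021,0,0,0,0,0.2],[-0.0522,-0.0021,0,0,0,0,0.2],[0,0,0.05,0,0,0,0.2],[0,0,0.049,0,0,0,0.2],[0,0,0,0,0,0,0.2],[0,0,0,0,0,0,0.2],[0,0,0,0,0,0,0.2]]]';python3 go.py 0.5263 -0.2017 0.0625 6.1; python3 - <<'E'
from h import *
s=snap('side'); cv2.imwrite('pics/bx.png',cv2.resize(s['pixels'][200:350,350:500],(600,600),interpolation=cv2.INTER_CUBIC)[...,::-1])
E
```

```text
t: 46.1
tcp_pos: [0.5278, -0.2016, 0.1512]
tool_rot: [0.668, 0.744, 0.0, 0.001]
force: [0.3, -0.5, -0.2]
finger_gap: 0.386
gripper_force: 41.8
t 46.1 tcp [ 0.5278 -0.2016  0.1512] yaw 6.2 F [ 0.3 -0.5 -0.2] gap 0.386 gf 41.8
now: units [ 1.000e-04 -2.000e-03  1.109e-01] mm [ 0.1 -1.6 88.7]
after turn: units [ 0.     -0.0018  0.1109]
turn z total 0.01 q6 -0.67
rotvec units [0.01 0.01 0.01]
```

View pics/bx.png

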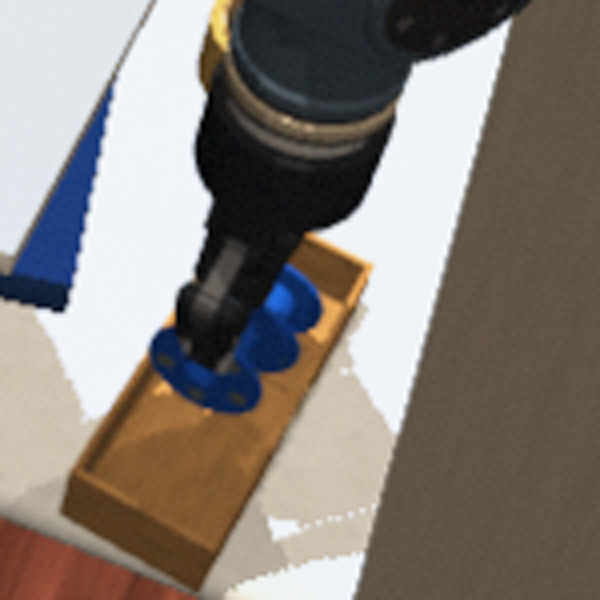

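Spool 1 stands in the far part of the box (crop (280,315)); spool 2 to place hangs over the near half. Lower and release.

```bash
python3 -m pendant '[[[0,0,0.035,0,0,0,0.2],[0,0,0.035,0,0,0,0.2],[0,0,0.025,0,0,0,0.2],[0,0,0.01,0,0,0,0.2],[0,0,0.005,0,0,0,0.2],[0,0,0,0,0,0,0.2],[0,0,0,0,0,0,0.2]]]';  python3 -m pendant '[[[0,0,0,0,0,0,0.55],[0,0,0,0,0,0,0.55],[0,0,0,0,0,0,0.55],[0,0,-0.02,0,0,0,0.55],[0,0,-0.05,0,0,0,0.55],[0,0,-0.06,0,0,0,0.55],[0,0,-0.05,0,0,0,0.55],[0,0,0,0,0,0,0.55],[0,0,0,0,0,0,0.55]]]'
python3 - <<'E'
from meas import *
for n in('top','side'):
    s=snap(n); C=cloud(s); hsv=cv2.cvtColor(s['pixels'],cv2.COLOR_RGB2HSV).astype(int); H,S,V=[hsv[...,i] for i in range(3)]; X,Y,Z=[C[...,i] for i in range(3)]
    def reg(x0,x1,y0,y1,z0,z1): return (X>x0)&(X<x1)&(Y>y0)&(Y<y1)&(Z>z0)&(Z<z1)
    # dial white region above case
    m=big(reg(.36,.52,.34,.5,.03,.06)&(V>140)&(S<60)&(abs(X-.432)<.045)&(abs(Y-.428)<.045)); d=C[m]; print(n,'dial',rect(onplane(s,*np.nonzero(m)[::-1],.043)[:,:2]),np.median(d[:,2]).round(4))
    m=reg(.36,.52,.34,.5,.025,.062)&((H<10)|(H>168))&(S>50); print('red',C[m].round(4).tolist())
    m=big(reg(.38,.52,.36,.5,.074,.095)); print('bar',rect(onplane(s,*np.nonzero(m)[::-1],.083)[:,:2]),m.sum())
    u,v=proj(s,np.array([.434,.426,.06])).astype(int)
    a=cv2.resize(s['pixels'][v-25:v+25,u-25:u+25],(400,400),interpolation=cv2.INTER_CUBIC); print('crop org',u-25,v-25)
    if n=='top': b=a
    else: cv2.imwrite('pics/knob.png',np.hstack([b,a])[...,::-1])
E
```

```text
t: 46.85
tcp_pos: [0.5279, -0.2019, 0.0636]
tool_rot: [0.668, 0.744, 0.0, 0.001]
force: [0.5, -0.4, -0.3]
finger_gap: 0.386
gripper_force: 41.8
t: 47.75
tcp_pos: [0.5273, -0.2016, 0.2075]
tool_rot: [0.668, 0.744, 0.0, 0.001]
force: [-0.9, 0.6, -0.4]
finger_gap: 0.553
gripper_force: 0.0
top dial (array([434.5, 428.7]), 77.4, 76.4, 17.67) 0.0414
red []
bar (array([435.3, 428.7]), 35.9, 14.1, 54.73) 75
crop org 142 216
side dial (array([442.5, 407.6]), 76.1, 37.3, 32.63) 0.04
red [[0.4367, 0.4128, 0.0508], [0.4321, 0.4158, 0.0487]]Traceback (most recent call last):
  File "<stdin>", line 8, in <module>
  File "meas.py", line 7, in big
    n,l,st,_=cv2.connectedComponentsWithStats(m.astype(np.uint8)); return l==1+np.argmax(st[1:,4])
                                                                               ~~~~~~~~~^^^^^^^^^^
    return _wrapfunc(a, 'argmax', axis=axis, out=out, **kwds)
    return bound(*args, **kwds)
ValueError: attempt to get argmax of an empty sequence
```

```bash
python3 go.py 0.4348 0.4287 0.2 -35.3; python3 meas.py 2>/dev/null | egrep '==|box|case|knob'
```

```text
t 47.9 tcp [ 0.526  -0.2009  0.2051] yaw 6.1 F [-0.2 -1.  -0.5] gap 0.55 gf 0.0
now: units [ 0.7946 -0.0292  0.0078] mm [635.7 -23.3   6.3]
after turn: units [ 0.5764 -0.5478  0.0064]
turn z total 6.03 q6 -0.67
rotvec units [-0.02 -0.01  6.03]
== top
box rim 210x80 (array([ 575.9, -196.7]), 208.3, 83.7, 5.73) 0.047820681807156894 327
case 84 (array([407. , 392.6]), 38.3, 17.5, -37.61) 0.036545782837838825
knobbar 38x14 (array([434.9, 426.7]), 37.9, 16.0, 54.73) 0.08075332366164001 76
== side
box rim 210x80 (array([ 575.4, -197.2]), 209.7, 78.7, 5.98) 0.04651860662911254 506
case 84 (array([438.9, 398.6]), 82.9, 29.0, 10.25) 0.03394339809322472
```

```bash
python3 -m pendant '[[[0.0496,-0.0018,0,0,0,0,0.45],[0.0496,-0.0018,0,0,0,0,0.45],[0.0496,-0.0018,0,0,0,0,0.45],[0.0496,-0.0018,0,0,0,0,0.45],[0.0496,-0.0018,0,0,0,0,0.45],[0.0496,-0.0018,0,0,0,0,0.45],[0.0496,-0.0018,0,0,0,0,0.45],[0.0496,-0.0018,0,0,0,0,0.45],[0.0496,-0.0018,0,0,0,0,0.45],[0.0496,-0.0018,0,0,0,0,0.45],[0.0496,-0.0018,0,0,0,0,0.45],[0.0496,-0.0018,0,0,0,0,0.45],[0.0496,-0.0018,0,0,0,0,0.45],[0.0496,-0.0018,0,0,0,0,0.45],[0.0496,-0.0018,0,0,0,0,0.45],[0.0496,-0.0018,0,0,0,0,0.45],[0,0,0,0,0,1,0.45],[0,0,0,0,0,1,0.45],[0,0,0,0,0,1,0.45],[0,0,0,0,0,1,0.45]]]'
python3 -m pendant '[[[0,0,0,0,0,1,0.45],[0,0,0,0,0,1.0,0.45],[0,0,0.04,0,0,0,0.45],[0,0,0.04,0,0,0,0.45],[0,0,0,0,0,0,0.45],[0,0,0,0,0,0,0.45],[0,0,0,0,0,0,0.45]]]'; python3 go.py 0.4348 0.4287 0.074 -35.3
python3 - <<'E'
from h import *
s=snap('side'); u,v=proj(s,np.array([.4348,.4287,.07])).astype(int)
cv2.imwrite('pics/knob.png',cv2.resize(s['pixels'][v-35:v+25,u-40:u+40],(800,600),interpolation=cv2.INTER_CUBIC)[...,::-1]); print(u-40,v-35,proj(s,np.array([.4348,.4287,.083])))
E
```

```text
t: 49.95
tcp_pos: [0.4353, 0.427, 0.2042]
tool_rot: [0.827, 0.562, -0.002, -0.0]
force: [-0.0, 0.1, -0.8]
finger_gap: 0.45
gripper_force: 0.0
t: 50.65
tcp_pos: [0.437, 0.4278, 0.1432]
tool_rot: [0.887, 0.461, 0.001, -0.0]
force: [-0.1, 0.2, 0.4]
finger_gap: 0.449
gripper_force: 0.0
t 50.6 tcp [0.437  0.4278 0.1432] yaw -35.1 F [-0.1  0.2  0.4] gap 0.449 gf 0.0
now: units [-0.0008 -0.0029  0.0865] mm [-0.6 -2.3 69.2]
after turn: units [-0.0007 -0.0029  0.0865]
turn z total 0.03 q6 1.21
rotvec units [ 0.01 -0.01  0.03]
120 148 [159.93033011 179.38778055]
```

View pics/knob.png

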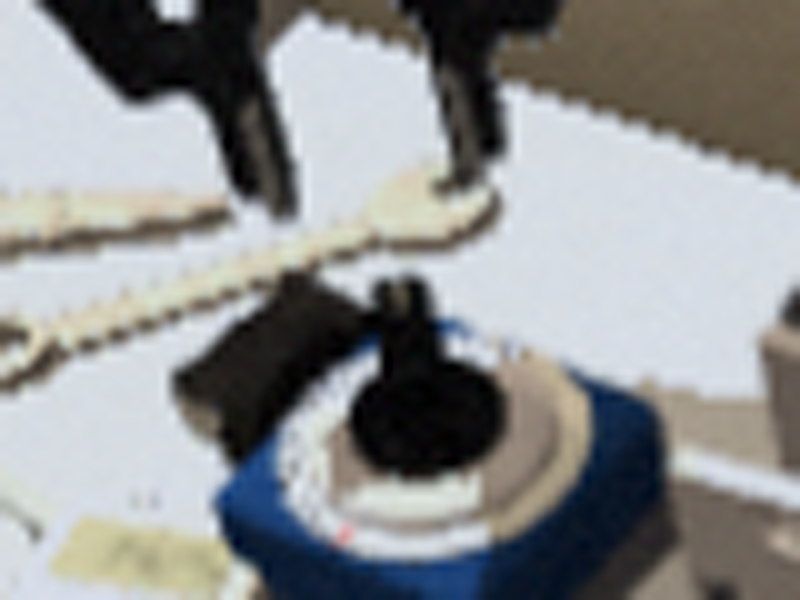

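The red mark is at crop (345,535); knob bar at (405,310), between the fingers' line. Descend and grip; compute the zero direction from the mark.

```bash
python3 -m pendant '[[[0,-0.0015,0.035,0,0,0,0.45],[0,0,0.03,0,0,0,0.45],[0,0,0.018,0,0,0,0.45],[0,0,0.003,0,0,0,0.45],[0,0,0,0,0,0,0.45],[0,0,0,0,0,0,0.45],[0,0,0,0,0,0,0],[0,0,0,0,0,0,0],[0,0,0,0,0,0,0],[0,0,0,0,0,0,0],[0,0,0,0,0,0,0]]]' 50; python3 go.py 0.4348 0.4287 0.074 -35.3
python3 - <<'E'
from h import *
s=snap('side')
for z in(.038,.042):
    p=onplane(s,154.45,201.45,z); d=p[:2]-[.4348,.4287]; print(z,p.round(4),'r',np.hypot(*d).round(4),'yaw of -x',np.degrees(np.arctan2(d[1],d[0])).round(1)%360)
E
```

```text
t: 51.8
tcp_pos: [0.4345, 0.4291, 0.0748]
tool_rot: [0.888, 0.461, 0.0, -0.001]
force: [-4.4, 3.6, 6.3]
finger_gap: 0.149
gripper_force: 49.9
t 51.8 tcp [0.4345 0.4291 0.0748] yaw -35.1 F [-4.4  3.6  6.3] gap 0.149 gf 49.9
now: units [-0.0002  0.0006  0.001 ] mm [-0.2  0.5  0.8]
after turn: units [-0.0002  0.0006  0.001 ]
turn z total 0.02 q6 1.21
rotvec units [-0.01 -0.01  0.02]
0.038 [0.3988 0.42   0.038 ] r 0.037 yaw of -x 193.6
0.042 [0.3969 0.4165 0.042 ] r 0.0398 yaw of -x 197.9
```

```bash
python3 -m pendant '[[[0,0,0,0,0,-1,0],[0,0,0,0,0,-1,0],[0,0,0,0,0,-1,0],[0,0,0,0,0,-1,0],[0,0,0,0,0,-1,0],[0,0,0,0,0,-1,0],[0,0,0,0,0,-1,0],[0,0,0,0,0,-1,0],[0,0,0,0,0,-1,0],[0,0,0,0,0,-1,0],[0,0,0,0,0,-1,0],[0,0,0,0,0,-1,0],[0,0,0,0,0,-1,0],[0,0,0,0,0,-1,0],[0,0,0,0,0,-1,0],[0,0,0,0,0,-1,0],[0,0,0,0,0,-1,0],[0,0,0,0,0,-1,0],[0,0,0,0,0,-0.5,0],[0,0,0,0,0,0,0]]]'; python3 -c "
from h import *;print(monitor.sense()['ft_torque'])"; python3 -m pendant '[[[0,0,0,0,0,-0.4,0],[0,0,0,0,0,-0.4,0],[0,0,0,0,0,0,0],[0,0,0,0,0,0,0]]]'; python3 -c "
from h import *;print(monitor.sense()['ft_torque'])"; python3 go.py 0.4348 0.4287 0.074 105
```

```text
t: 53.85
tcp_pos: [0.4379, 0.4312, 0.0748]
tool_rot: [-0.018, 1.0, 0.003, 0.003]
force: [2.1, 6.8, 0.0]
finger_gap: 0.153
gripper_force: 49.2
[ 1.06564362 -0.03809347  0.03886862]
t: 54.25
tcp_pos: [0.4379, 0.4314, 0.0749]
tool_rot: [-0.066, 0.998, 0.003, 0.004]
force: [1.5, 7.1, 0.5]
finger_gap: 0.153
gripper_force: 49.2
[ 1.17229501 -0.00550189  0.04707558]
t 54.2 tcp [0.4379 0.4314 0.0749] yaw 97.5 F [1.5 7.1 0.5] gap 0.153 gf 49.2
now: units [ 0.0043 -0.0028  0.001 ] mm [ 3.4 -2.3  0.8]
after turn: units [ 0.0046 -0.0022  0.0011]
turn z total -1.09 q6 -1.11
rotvec units [ 0.05  0.07 -1.09]
```

```bash
T='from h import *;S=monitor.sense();r=R.from_quat(S["tool_rot"]).as_matrix();print("TZ",S["ft_torque"][2].round(3),"yaw",np.degrees(np.arctan2(r[1,1],r[0,1])).round(2))'; python3 -m pendant '[[[0,0,0,0,0,-0.4,0],[0,0,0,0,0,-0.2,0],[0,0,0,0,0,0,0],[0,0,0,0,0,0,0]]]'|head -1; python3 -c "$T"; python3 -m pendant '[[[0,0,0,0,0,-0.2,0],[0,0,0,0,0,0,0],[0,0,0,0,0,0,0]]]'|head -1; python3 -c "$T"; python3 -m pendant '[[[0,0,0,0,0,-0.2,0],[0,0,0,0,0,0,0],[0,0,0,0,0,0,0]]]'|head -1; python3 -c "$T"
```

```text
t: 54.65
TZ -0.018 yaw 101.65
t: 54.95
TZ -0.532 yaw 102.86
t: 55.25
TZ -1.105 yaw 104.05
```

The stop is reached (torque jumps at yaw ≈101.7°). Relax slightly, release, rise.

```bash
python3 -m pendant '[[[0,0,0,0,0,0.2,0],[0,0,0,0,0,0,0],[0,0,0,0,0,0,0.4],[0,0,0,0,0,0,0.4],[0,0,0,0,0,0,0.4],[0,0,0,0,0,0,0.4],[0,0,-0.02,0,0,0,0.4],[0,0,-0.05,0,0,0,0.4],[0,0,-0.06,0,0,0,0.4],[0,0,-0.06,0,0,0,0.4]]]'; python3 -m pendant '[[[-0.03,-0.04,0,0,0,0,0.4],[-0.03,-0.04,0,0,0,0,0.4],[-0.03,-0.04,0,0,0,0,0.4],[0,0,0,0,0,0,0.4],[0,0,0,0,0,0,0.4]]]'; python3 ax.py
python3 - <<'E'
from meas import *
allm()
E
python3 - <<'E'
from h import *
t=snap('top');s=snap('side')
a=cv2.resize(t['pixels'][140:280,130:430],(800,373),interpolation=cv2.INTER_CUBIC)
b=cv2.resize(s['pixels'][140:350,140:450],(332,225),interpolation=cv2.INTER_CUBIC)
C=cloud(t);k=cv2.resize(t['pixels'][215:265,145:195],(225,225),interpolation=cv2.INTER_CUBIC); k2=cv2.resize(s['pixels'][160:210,135:185],(225,225),interpolation=cv2.INTER_CUBIC)
row=np.hstack([b,k,k2]); row=np.pad(row,((0,0),(0,800-row.shape[1]),(0,0)))
cv2.imwrite('pics/fin.png',np.vstack([a,row])[...,::-1])
E
```

```text
t: 56.25
tcp_pos: [0.4347, 0.4274, 0.2264]
tool_rot: [-0.114, 0.993, -0.001, -0.001]
force: [1.7, 1.0, 0.3]
finger_gap: 0.404
gripper_force: 0.0
t: 56.75
tcp_pos: [0.5274, 0.3497, 0.2251]
tool_rot: [-0.113, 0.994, -0.0, -0.001]
force: [-0.4, 0.7, 0.1]
finger_gap: 0.405
gripper_force: 0.0
top brass [237. 185.] 48 [ 57. -58.] 0.029 len [43. 13.]
top brass [242. 195.] 3 [ 22. -62.] 0.06 len [3. 3.]
top brass [197. 204.] 21 [42. 60.] 0.044 len [17.  9.]
top rail 204 [98.3 -1.7] [-51.  52.]
side brass [217. 184.] 18 [66. 56.] 0.02 len [40. 25.]
side brass [264. 190.] 5 [ 39. -89.] 0.082 len [68. 31.]
side brass [230. 190.] 4 [22.  1.] 0.061 len [6. 4.]
side brass [264. 196.] 9 [ 19. -94.] 0.072 len [78. 37.]
side brass [257. 196.] 25 [ 62. -60.] 0.026 len [73. 24.]
side rail 202 [97.2 -2.4] [-52.  50.]
== top
cheeks 190x56 (array([543.9, 279.6]), 162.6, 21.7, -69.65) 0.06123032657673244 189
box rim 210x80 (array([ 575.9, -196.1]), 208.5, 82.1, 5.72) 0.04786724332040135 328
rest 108x44 (array([488.1,  17.5]), 104.9, 41.4, -85.45) 355
punchgrip (array([488. ,  -8.5]), 46.3, 13.8, 88.54) 0.043254838357628465
case 84 (array([461.3, 468.2]), 33.2, 15.4, -36.16) 0.03682867780296828Traceback (most recent call last):
  File "<stdin>", line 2, in <module>
  File "meas.py", line 23, in allm
    m=reg(.38,.52,.36,.5,.066,.095)&(V<90); m=big(m); print('knobbar 38x14',rect(onplane(s,*np.nonzero(m)[::-1],.083)[:,:2]),np.median(C[m][:,2]),m.sum())
                                              ~~~^^^
  File "meas.py", line 7, in big
    n,l,st,_=cv2.connectedComponentsWithStats(m.astype(np.uint8)); return l==1+np.argmax(st[1:,4])
                                                                               ~~~~~~~~~^^^^^^^^^^
    return _wrapfunc(a, 'argmax', axis=axis, out=out, **kwds)
    return bound(*args, **kwds)
ValueError: attempt to get argmax of an empty sequence
```

View pics/fin.png

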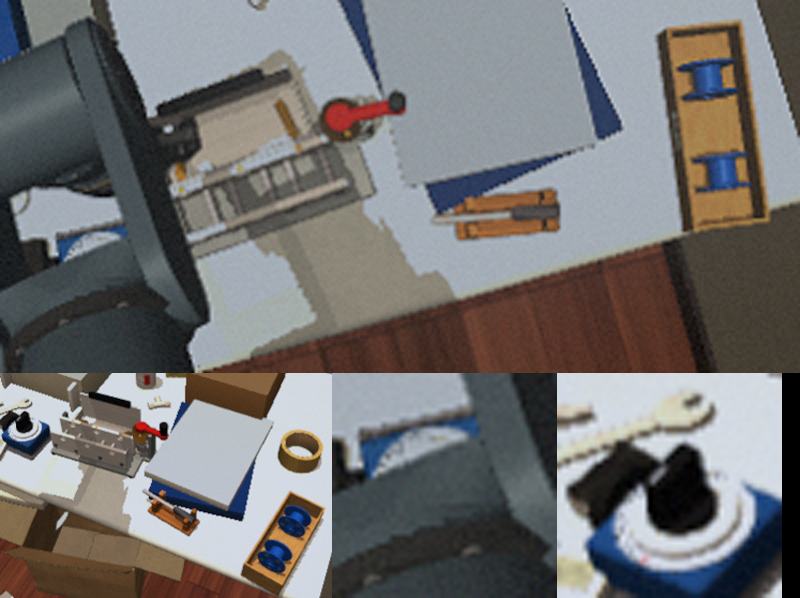

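The overview shows both spools in the box, punch on rest, handle to the right, tray behind with both axles, but the arm hides the knob from above. Move off and measure the knob numerically.

```bash
python3 -m pendant '[[[-0.05,0,-0.01,0,0,0,0.4],[-0.05,0,0,0,0,0,0.4],[-0.05,0,0,0,0,0,0.4],[-0.05,0,0,0,0,0,0.4],[-0.05,0,0,0,0,0,0.4],[-0.05,0,0,0,0,0,0.4],[-0.05,0,0,0,0,0,0.4],[-0.05,0,0,0,0,0,0.4],[0,0,0,0,0,0,0.4],[0,0,0,0,0,0,0.4]]]'; python3 meas.py 2>/dev/null | egrep '==|box|case|knob|punch'; python3 ax.py; python3 - <<'E'
from meas import *
s=snap('top');C=cloud(s);X,Y,Z=[C[...,i] for i in range(3)]
m=big((X>.38)&(X<.5)&(Y>.36)&(Y<.48)&(Z>.072)&(Z<.095)); P=onplane(s,*np.nonzero(m)[::-1],.083)[:,:2]; print('bar',rect(P),m.sum())
# white line on bar
V=s['pixels'].astype(int).min(-1); q=P[V[m]>90]; print(q.round(4).tolist(), P.mean(0).round(4))
m=(X>.37)&(X<.5)&(Y>.36)&(Y<.5)&(Z>.028)&(Z<.06)&(s['pixels'][...,2].astype(int)>s['pixels'][...,0].astype(int)+20); print('case',rect(C[m][:,:2]))
E
```

```text
t: 58.0
tcp_pos: [0.834, 0.4231, 0.229]
tool_rot: [-0.114, 0.993, -0.001, -0.003]
force: [-0.5, 0.8, 0.1]
finger_gap: 0.404
gripper_force: 0.0
== top
box rim 210x80 (array([ 575.6, -195.9]), 208.4, 82.2, 6.21) 0.04765958799984497 330
punchgrip (array([484.1,  -8.4]), 46.1, 21.5, 88.92) 0.043239583780897206
top brass [237. 185.] 48 [ 58. -58.] 0.029 len [43. 13.]
top brass [242. 195.] 5 [ 23. -60.] 0.061 len [4. 3.]
top brass [220. 202.] 4 [24.  1.] 0.061 len [2. 3.]
top rail 154 [ 98. -14.] [-52.  25.]
side brass [216. 184.] 22 [66. 57.] 0.02 len [50. 26.]
side brass [208. 184.] 3 [24. 61.] 0.059 len [2. 4.]
side brass [230. 190.] 4 [23.  1.] 0.06 len [5. 2.]
side brass [259. 195.] 34 [ 53. -62.] 0.036 len [80. 55.]
side brass [264. 198.] 5 [ 18. -95.] 0.071 len [11.  7.]
side rail 194 [97.2 -3. ] [-53.  50.]Traceback (most recent call last):
  File "<stdin>", line 3, in <module>
  File "meas.py", line 7, in big
    n,l,st,_=cv2.connectedComponentsWithStats(m.astype(np.uint8)); return l==1+np.argmax(st[1:,4])
                                                                               ~~~~~~~~~^^^^^^^^^^
    return _wrapfunc(a, 'argmax', axis=axis, out=out, **kwds)
    return bound(*args, **kwds)
ValueError: attempt to get argmax of an empty sequence
```

```bash
python3 go.py 0.52 0.05 0.24 103
```

```text
t 58.2 tcp [0.8336 0.4232 0.2364] yaw 103.2 F [-0.8 -0.1 -0.6] gap 0.402 gf 0.0
now: units [ 0.4879 -0.365  -0.0052] mm [ 390.3 -292.    -4.2]
after turn: units [ 0.4869 -0.3664 -0.0045]
turn z total 0.02 q6 -1.45
rotvec units [0.   0.01 0.02]
```

```bash
python3 -m pendant '[[[0.0406,-0.0305,0,0,0,0,0.4],[0.0406,-0.0305,0,0,0,0,0.4],[0.0406,-0.0305,0,0,0,0,0.4],[0.0406,-0.0305,0,0,0,0,0.4],[0.0406,-0.0305,0,0,0,0,0.4],[0.0406,-0.0305,0,0,0,0,0.4],[0.0406,-0.0305,0,0,0,0,0.4],[0.0406,-0.0305,0,0,0,0,0.4],[0.0406,-0.0305,0,0,0,0,0.4],[0.0406,-0.0305,0,0,0,0,0.4],[0.0406,-0.0305,0,0,0,0,0.4],[0.0406,-0.0305,0,0,0,0,0.4],[0,0,0,0,0,0,0.4],[0,0,0,0,0,0,0.4]]]'; python3 ax.py|egrep 'top|rail'; python3 - <<'E'
from meas import *
s=snap('top');C=cloud(s);X,Y,Z=[C[...,i] for i in range(3)]
m=big((X>.38)&(X<.5)&(Y>.36)&(Y<.48)&(Z>.072)&(Z<.095)); P=onplane(s,*np.nonzero(m)[::-1],.083)[:,:2]; print('bar',rect(P),m.sum())
V=s['pixels'].astype(int).min(-1); q=P[V[m]>90]; print(q.round(4).tolist(), P.mean(0).round(4))
px=s['pixels'].astype(int)
m=(X>.37)&(X<.5)&(Y>.36)&(Y<.5)&(Z>.028)&(Z<.06)&((px[...,2]>px[...,0]+20)|(px.min(-1)>130)); print('case',rect(C[m][:,:2]))
m=(X>.37)&(X<.5)&(Y>.36)&(Y<.5)&(Z>.028)&(Z<.06)&(px[...,0]>px[...,1]+25)&(px[...,0]>px[...,2]+25); print('red',C[m].round(4).tolist())
m=(X>.42)&(X<.66)&(Y>.05)&(Y<.3)&(Z>.07)&(Z<.17)&(px[...,0]>px[...,1]+60); print('handle z',np.percentile(Z[m],[5,50,95]).round(4),rect(C[m][:,:2]))
E
```

```text
t: 59.6
tcp_pos: [0.5223, 0.0505, 0.2358]
tool_rot: [-0.113, 0.994, -0.0, 0.002]
force: [-0.6, -0.0, -0.0]
finger_gap: 0.403
gripper_force: 0.0
top brass [237. 184.] 48 [ 58. -58.] 0.028 len [43. 13.]
top brass [197. 200.] 51 [58. 59.] 0.03 len [45. 11.]
top rail 209 [98.2  1.9] [-51.  88.]
side rail 198 [97.4 -0.6] [-52.  50.]
bar (array([434.5, 427.4]), 37.8, 16.3, 8.32) 91
[[0.453, 0.4312], [0.4272, 0.4285], [0.422, 0.4285], [0.422, 0.4259], [0.4194, 0.4259]] [0.4345 0.4271]
case (array([433.6, 430. ]), 84.2, 83.5, 11.45)
red []
handle z [0.0938 0.0986 0.1018] (array([580.7, 161.2]), 74.7, 23.3, -86.6)
```

```bash
python3 -c "
from station import job
print(job.sign_off())"
```

```text
the job is handed in; nothing more can be done
None
```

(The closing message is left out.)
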